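Snap the axle clip home with the clip fork

ROBOT

A 6-joint arm with a two-finger parallel gripper is mounted at the origin on a cart in front of the work surface, level with it; the furniture and walls round the work are solid. World frame = base frame: x ahead of the robot, y to its left, z up, the work surface at z = 0. Lengths are in m, angles in rad, forces in N, time in s.
With the tool pointing down it reaches from about 0.35 to 0.775 m from the base axis. Payload 7.3 kg.
Tool frame: the origin (TCP) lies between the finger pads; the fingertips stand 17 mm ahead of it and the grasp point (between the pads) lies 2 mm behind it; z points along the fingers, y is the direction in which the jaws open and shut (so a half turn about z gives the same grasp; the last joint's range is limited). The gripper opens to 92 mm and grips with 3 to 60 N. Pads are 19 mm wide; open, the fingers measure 130 mm over their backs; the gripper's body (75 mm by 190 mm) begins 47 mm behind the grasp point.
Start: joints at [0.961, 0.342, 1.524, -0, 1.275, -0.146], TCP at [0.235, 0.47, 0.244] pointing down, gripper open.
Joint ranges: [-2.53, 2.53], [-0.77, 2.02], [0.04, 2.7], [-1, 4.14], [0.28, 2.66], [-3.11, 3.11]. Speed limits (rad/s): [2.57, 2.57, 3.14, 3.14, 3.14, 3.14].

INTERFACE

Orientations are given as [roll, pitch, yaw] about the fixed x, y, z axes, in that order (R = Rz(yaw) Ry(pitch) Rx(roll)).
In Python, from cell import sensors, vision, hand_in gives the robot as it stands.
- The arm moves only by the tool step_arm, never from a script. Its argument "series" is a list of rows, each a list of 5 numbers: the opening, from 0 (shut) to 1 (fully open), then the shift along the world's x, y, z each as a share of 25 mm, from -1 to 1, then the turn about the world's z as a share of 0.08 rad, from -1 to 1. A call has 1 to 12 rows; each row shifts and turns the commanded pose from where the row before left it; what a row does not reach is not made up. A row lasts 1/10 s, in which the tool goes at most 50 mm and 8.59 degrees, less where a joint would pass 70% of its speed; a pose out of reach is approached as far as the arm can. A call with a number of a shift or a turn outside -1 to 1 is refused whole. A call with a gripper value outside its range is refused whole. The fingers move at their own pace and stop on an object; "squeeze" is the grip in N (left out, the last holds). Time passes only in rows, so rows that do not move let the fingers close. It gives the time, the measured TCP pose, the force and the opening at its end, in the units of the state.
- sensors.observe(): the state, without advancing time (a new reading comes with each control period).
- vision.read_camera(name): name is "side" or "top" or "wrist"; returns a dict with "pixels" (400x640x3 uint8, blue, green, red), "range_z" (400x640 float32, m along the optical axis (not along the pixel's ray), 0 where there is no reading), "camera_matrix" (3x3 intrinsics, pixels), "k1" (the pictures are not rectified: a ray, as slopes to the right and down, at radius r is drawn at 1 + k1 r^2 times it, then the intrinsics apply), "pose" (4x4, takes a point from camera to world coordinates). Camera axes: x right, y down, z forward; pixel columns grow to the right and rows downward; lengths in m; the calibration is good to about 2 mm. A picture is of the moment at which its call begins.
- hand_in(): hands the job in, once; it reports no verdict.
The state is a dict: "time": time; "qpos": joint angles; "qvel": joint speeds; "joint_efforts": joint torques, N m; "tool_pos": TCP position; "tool_rot": TCP orientation; "contact_force": force on the tool from outside, world axes, zero at the start; "torque": the same for the moment, N m; "opening": finger opening in m.
Only numpy, scipy, OpenCV 4.12 (cv2) and the standard library are available. Lean on these libraries where they do the work, as an engineer would, in place of code of your own. Each camera call takes 0.05 s, during which the arm holds its last target.

TASK

Take the clip fork out of its stand and, with its prongs either side of the clip's tab, push the orange clip straight down its leaning guide until it snaps fully home in the axle's groove; then press it against its stop for a moment with about 20 N, never more than 35 N. Push only with the fork, never with the fingers. Then stand the fork upright in its stand again and leave the other things alone.

Things in the scene. Friction and masses are not known exactly. Their poses are not given: they have to be found in the camera images.
- axle: Steel roller axle, 46 mm thick, fixed in a bench fixture. Origin: centre of its groove (36 mm diameter, 12 mm wide) on the centre line, 90 mm above the table. y: along the axle, level. z: up the clip guide, leaning 30 degrees from vertical towards the robot's side; the clip is pushed along -z. x: square to both, away from the robot and up.
- guide_top (a point): Middle of the upper, open end of the blue clip guide, 76 mm up z from the axle's origin; axes as axle. Two rails at x = -42 and +42 hold the clip's edges, 66 mm clear between their inner lips, from 10 to 76 mm up z from the axle. Aluminium uprights at y = -54 and +54 end 20 mm below this point. Fixed.
- clip_seat (a point): Centre of the throat of the orange split clip, 8 mm thick; axes as axle. At the axle's origin when fully home, about 34 mm up the guide at the start, legs resting on the groove. The two sprung legs spread under 7 to 16 N of push, most of it in the first third of the way, then close below the axle and draw the clip in, and it stops hard on the groove.
- clip_back (a point): Middle of the face to push on: the clip's back, a bar 76 mm wide (x) and 20 mm high, 38 mm up z from clip_seat. In the middle of the face stands a tab 18 mm wide (x), 8 mm thick (y) and 16 mm high; the prongs go either side of it.
- fork_grip (a point): Centre of the blue handle of the clip fork, which stands upright in its stand; z up along the handle, away from the prongs. Handle 26 mm (x) by 24 mm (y), from 34 mm below the point to 32 mm above. Below it a round collar, 44 mm in diameter, 34 to 42 mm below the point. About 0.25 kg; the same either way round.
- fork_collar (a point): Centre of the underside of the fork's collar, 42 mm below fork_grip; axes as there. The fork's reach is adjustable and may be set anywhere from 52 to 68 mm from here down to the prong tips (it stays as set, and is hidden in the stand). Two flat prongs, each 14 mm wide (x) by 11 mm thick (y), 24 mm clear between them, slot 30 mm deep, 52 mm wide over both.
- stand_mouth (a point): Centre of the pocket's mouth in the top face of the wooden fork stand (96 x 66 x 72 mm high, fixed). The pocket is 64 mm (x) by 24 mm (y), 71 mm deep; the fork hangs in it with its collar on the stand's top, its handle's centre then 42 mm above this point.
- oil_bottle: White oil bottle with a red cap, loose on the table near the work; origin at the centre of its underside. Leave it alone.
- grease_tin: Flat white grease tin with a red lid, loose on the table near the work; origin at the centre of its underside. Leave it alone.
- red_tin: Tall red tin, loose on the table near the work; origin at the centre of its underside. Leave it alone.
Things that resemble listed ones, but are neither listed nor needed, are in the scene too. Leave any yellow look-alike of the part that bears fork_grip alone. There is more than one size of the part that bears clip_seat; the job needs the smaller.

How it is judged:
On the way, in this order (a step that is already met when the one before it is completed fails the run):
1. the fork is lifted clear of its stand (height (world z) of fork_grip above 0.17 m and distance between clip_seat and axle above 0.02 m), for 0.2 s.
2. the fork, in line with the guide (within 17 degrees), pushes on the clip (contact force between fork and clip above 2 N and angle between the z axis of fork_grip and the z axis of axle, either way round below 0.3 rad).
3. the clip is home in the groove and the fork presses it there with more than 14 N (distance between clip_seat and axle below 0.003 m and contact force between fork and clip above 14 N), for 0.2 s.
At the end, for the whole second after the job is handed in: The clip's throat centre is within 3 mm of the groove's centre and the clip in line with the guide within 5 degrees, at rest; the fork stands in its stand, collar on the stand's top (handle centre less than 46 mm above the mouth and within 15 mm of it sideways, upright within 6 degrees), at rest (distance between clip_seat and axle below 0.003 m and angle between the z axis of clip_seat and the z axis of axle, either way round below 0.08 rad and linear speed of each of clip, fork below 0.02 m/s and horizontal distance between fork_grip and stand_mouth below 0.015 m and z of fork_grip in the frame of stand_mouth below 0.046 m and angle between fork_grip's own z axis and vertical below 0.1 rad); the robot touches nothing.
It fails at once if the clip is touched by the fingers (contact force between the fingers and clip above 1 N).
It fails at once if the clip is rammed: the fork presses on it with more than 35 N (contact force between fork and clip above 35 N).
It fails at once if the oil bottle, grease tin or red tin is moved by more than 30 mm (distance of any of oil_bottle, grease_tin, red_tin from where it was at the start of the episode above 0.03 m).
It also fails if it takes over 64 s, if anything falls off the work surface, if the arm or the gripper's body presses on something with over 40 N, if the wrist force passes 120 N, or if a joint passes its speed limit or range.

## Working session

There is one attempt and no reset: what is moved stays moved. The work goes in short steps, Python scripts to look and compute and a tool call to move; the robot and the scene stay as the last step left them, time stands still between calls to the robot, and variables do not carry over. Pictures are saved under pics/ and viewed, and the job is handed in when it is done.

Besides the shell and the picture viewer there is one more tool, called after ">>>" by a JSON object that holds its "op" and its "data", one argument or row to a line. step_arm: Moves the arm, as the interface text tells. Its arguments: {"type":"object","properties":{"series":{"type":"array","items":{"type":"array","items":{"type":"number","minimum":-1,"maximum":1}}},"squeeze":{"type":"number"}},"required":["series"]}

```bash
mkdir -p pics; ls
cat > h.py <<'E'
import numpy as np, cv2, pickle
from cell import sensors, vision
def snap(n):
    d=vision.read_camera(n); pickle.dump(d,open(f'{n}.pkl','wb')); return d
def load(n): return pickle.load(open(f'{n}.pkl','rb'))
def cloud(d):
    K=np.array(d['camera_matrix']);k1=d['k1'];h,w=d['range_z'].shape
    u,v=np.meshgrid(np.arange(w),np.arange(h))
    uv=np.stack([u,v],-1).reshape(-1,1,2).astype(float)
    x=cv2.undistortPoints(uv,K,np.array([k1,0,0,0,0.])).reshape(h,w,2)
    z=d['range_z']; P=np.stack([x[...,0]*z,x[...,1]*z,z],-1)
    T=np.array(d['pose']); W=P@T[:3,:3].T+T[:3,3]; W[z==0]=np.nan
    return W
def proj(d,p):
    T=np.linalg.inv(np.array(d['pose'])); q=T[:3,:3]@np.array(p)+T[:3,3]
    uv,_=cv2.projectPoints(q.reshape(1,1,3),np.zeros(3),np.zeros(3),np.array(d['camera_matrix']),np.array([d['k1'],0,0,0,0.])); return uv.ravel()
E
python3 - <<'E'
from h import *
print(sensors.observe())
for n in('side','top','wrist'):
    d=snap(n); cv2.imwrite(f'pics/{n}0.png',d['pixels']); print(n,d['k1'],np.round(d['camera_matrix'],1).tolist(),np.round(d['pose'],3).tolist())
E
```

```text
pics
{'time': 0.0, 'qpos': array([ 9.61032993e-01,  3.42714422e-01,  1.52505125e+00, -9.16421575e-06,
        1.27539221e+00, -1.46037159e-01]), 'qvel': array([ 0.00024848, -0.00073991,  0.00040374, -0.00219035,  0.00086841,
       -0.00060043]), 'joint_efforts': array([ 1.35168789e-04, -4.31250679e+01, -2.44216722e+01,  7.17248255e-02,
        5.59438672e-02, -1.07883723e-04]), 'tool_pos': array([0.23459493, 0.46922802, 0.24303731]), 'tool_rot': array([-3.14004281e+00, -2.19099884e-04,  2.67786898e+00]), 'contact_force': array([1.21430281, 0.61530974, 0.009379  ]), 'torque': array([-0.03720196, -0.02407234, -0.02251493]), 'opening': 0.09183686168826712}
side -0.1591191350423607 [[509.8, 0.0, 318.7], [0.0, 509.8, 201.5], [0.0, 0.0, 1.0]] [[0.988, -0.103, 0.112, 0.441], [-0.151, -0.538, 0.829, -1.117], [-0.025, -0.836, -0.548, 0.903], [0.0, 0.0, 0.0, 1.0]]
top -0.12990101224821976 [[495.5, 0.0, 315.6], [0.0, 495.5, 199.8], [0.0, 0.0, 1.0]] [[0.068, -0.973, 0.219, 0.247], [-0.998, -0.066, 0.017, 0.024], [-0.002, -0.22, -0.976, 1.647], [0.0, 0.0, 0.0, 1.0]]
wrist -0.0385638549884339 [[319.3, 0.0, 319.9], [0.0, 319.3, 198.2], [0.0, 0.0, 1.0]] [[0.447, 0.855, 0.263, 0.164], [0.895, -0.427, -0.132, 0.505], [-0.001, 0.294, -0.956, 0.385], [0.0, 0.0, 0.0, 1.0]]
```

View pics/side0.png

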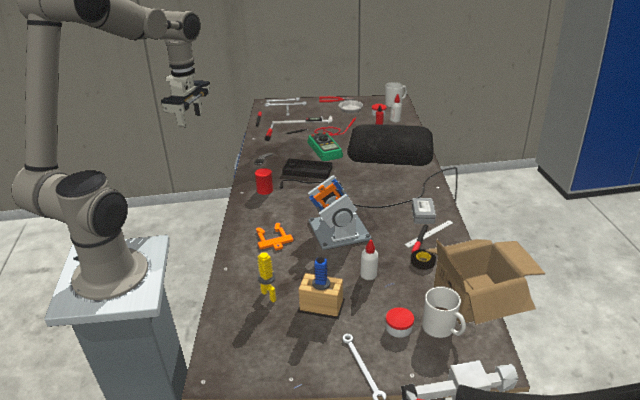

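View pics/top0.png

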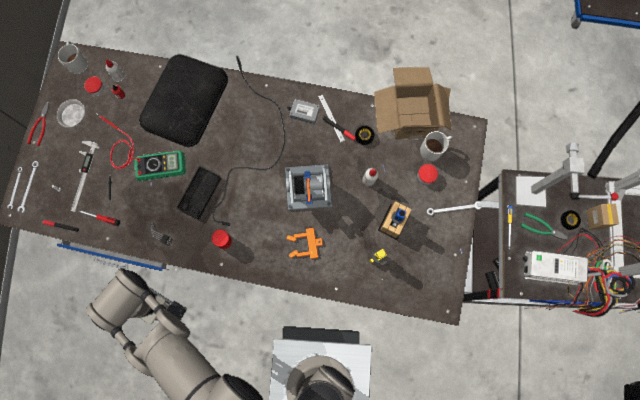

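View pics/wrist0.png

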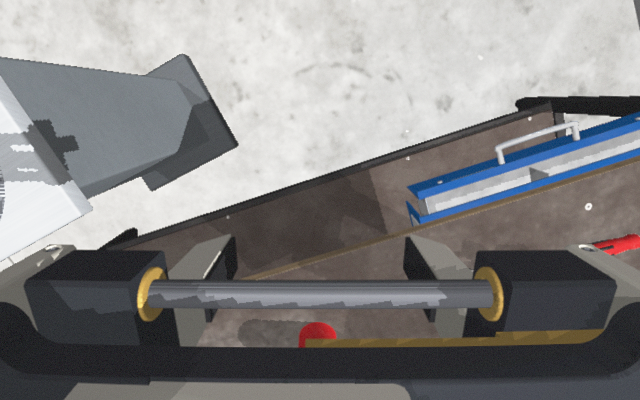

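Run:
```python
from h import *
a=load('side')['pixels'];b=load('top')['pixels']
A=cv2.resize(a[165:325,240:400],None,fx=3.7,fy=3.7,interpolation=cv2.INTER_CUBIC)
B=cv2.resize(b[150:270,270:430],None,fx=4.5,fy=4.5,interpolation=cv2.INTER_CUBIC)
cv2.imwrite('pics/sidez.png',A);cv2.imwrite('pics/topz.png',B)
for n in('side','top'):
    d=load(n);W=cloud(d);px=d['pixels'].astype(int);
    hsv=cv2.cvtColor(d['pixels'],cv2.COLOR_BGR2HSV)
    m=(hsv[...,0]>100)&(hsv[...,0]<125)&(hsv[...,1]>130)&(hsv[...,2]>50)
    o=(hsv[...,0]>5)&(hsv[...,0]<16)&(hsv[...,1]>180)&(hsv[...,2]>100)
    for nm,mm in(('blue',m),('orange',o)):
        k,l,s,c=cv2.connectedComponentsWithStats(mm.astype(np.uint8))
        for i in range(1,k):
            if s[i,4]>15:
                P=W[l==i];print(n,nm,s[i],np.round(np.nanmedian(P,0),4),np.round(np.nanmin(P,0),3),np.round(np.nanmax(P,0),3))
```

```text
side blue [ 571    0   69  190 8471] [ 2.4495  1.1514 -0.2087] [ 2.284  1.12  -0.713] [2.824 1.186 0.446]
side blue [332 179  11  16  49] [0.6575 0.0741 0.1642] [0.643 0.066 0.132] [0.669 0.122 0.18 ]
side blue [309 195  14  14  49] [0.5884 0.0652 0.1249] [0.576 0.06  0.097] [0.61  0.083 0.139]
side blue [315 258  12  27 248] [ 0.5604 -0.2274  0.1193] [ 0.548 -0.235 -0.003] [ 0.602 -0.032  0.151]
side orange [314 184  26  24 227] [0.6191 0.0744 0.1425] [0.589 0.063 0.097] [0.662 0.113 0.169]
side orange [275 223   8  14  36] [0.4856 0.1135 0.0084] [ 0.474  0.074 -0.003] [0.496 0.152 0.012]
side orange [256 228  37  22 155] [0.4511 0.0482 0.0077] [ 0.418  0.02  -0.003] [0.52  0.137 0.015]
top blue [575   0  65  29 458] [ 1.9073 -1.4735 -0.6524] [ 1.883 -1.716 -0.695] [ 2.032 -1.311 -0.62 ]
top blue [305 172   5   7  29] [0.6593 0.0825 0.1662] [0.645 0.075 0.141] [0.673 0.09  0.183]
top blue [395 209   9  12  57] [ 0.5516 -0.2109  0.1329] [ 0.546 -0.223  0.087] [ 0.574 -0.203  0.156]
top blue [ 58 244 105  27 269] [ 0.375   0.7678 -0.0695] [ 0.344  0.573 -0.08 ] [ 0.406  0.974 -0.059]
top blue [530 300  41   4  84] [ 0.3346 -0.911  -0.3242] [ 0.317 -1.068 -0.453] [ 0.344 -0.742  0.006]
top blue [591 302  11   4  27] [ 0.3311 -1.1164 -0.32  ] [ 0.313 -1.125 -0.363] [ 0.335 -0.921  0.001]
top orange [307 179   3  22  42] [0.6096 0.075  0.1613] [0.584 0.071 0.13 ] [0.643 0.08  0.174]
top orange [287 228  35  30 376] [0.4709 0.0619 0.0109] [ 0.418  0.024 -0.001] [0.517 0.138 0.021]
```

View pics/sidez.png

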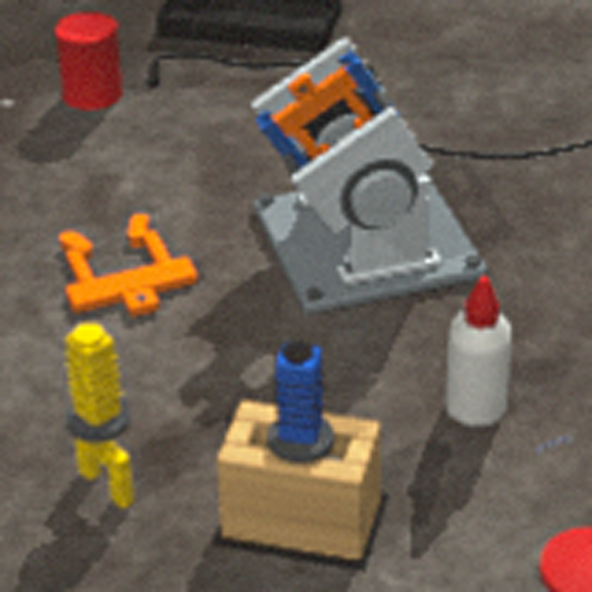

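View pics/topz.png

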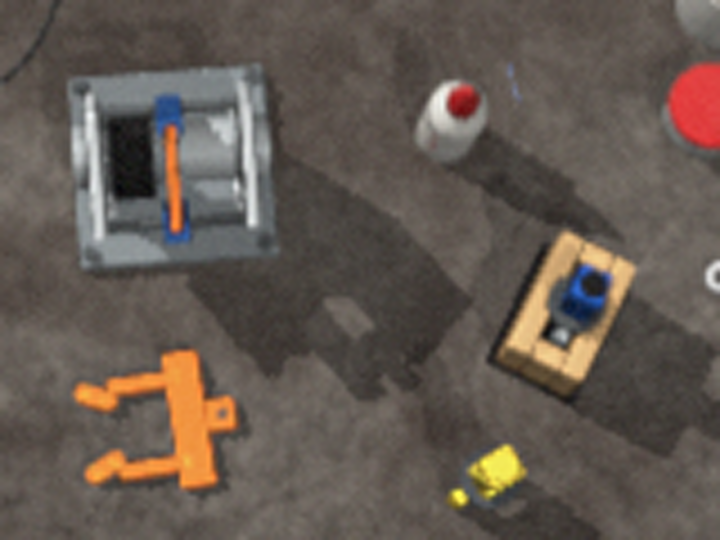

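>>> {"op": "step_arm", "data": {
  "series": [
    [1, 0.5, -0.5, 0.5, 0],
    [1, 0.98, -0.96, 0.5, 0],
    [1, 0.98, -0.96, 0.5, 0],
    [1, 0.98, -0.96, 0.5, 0],
    [1, 0.98, -0.96, 0.5, 0],
    [1, 0.98, -0.96, 0.5, 0],
    [1, 0.98, -0.96, 0.5, 0],
    [1, 0.98, -0.96, 0.4, 0],
    [1, 0.98, -0.96, 0.4, 0],
    [1, 0.98, -0.96, 0.4, 0],
    [1, 0.98, -0.96, 0, 0],
    [1, 0.98, -0.96, 0, 0]
  ]
}}

```text
time: 1.35
tool_pos: [0.5177, 0.1919, 0.3613]
tool_rot: [3.141, 0.0, 2.678]
contact_force: [0.5, 0.4, -0.1]
opening: 0.0915
```

>>> {"op": "step_arm", "data": {
  "series": [
    [1, 0.98, -0.96, 0, 0],
    [1, 0.98, -0.96, 0, 0],
    [1, 0.98, -0.96, 0, 0],
    [1, 0.98, -0.96, 0, 0],
    [1, 0.98, -0.96, 0, 0],
    [1, 0.98, -0.96, 0, 0],
    [1, 0.5, -0.5, 0, 0],
    [1, 0, 0, 0, 0],
    [1, 0, 0, 0, 0]
  ]
}}

```text
time: 2.25
tool_pos: [0.6761, 0.0368, 0.3605]
tool_rot: [-3.141, -0.002, 2.677]
contact_force: [0.0, 0.1, -0.1]
opening: 0.0919
```

Run:
```python
from h import *
d=snap('wrist');cv2.imwrite('pics/w1.png',d['pixels']);pickle.dump(d,open('w1.pkl','wb'));s=sensors.observe();print(s['tool_pos'],s['tool_rot'],s['contact_force'])
```

```text
[0.67583278 0.03733853 0.36109381] [ 3.14147082e+00 -8.32096402e-04  2.67838946e+00] [-0.37937643 -0.55535311  0.48830611]
```

View pics/w1.png

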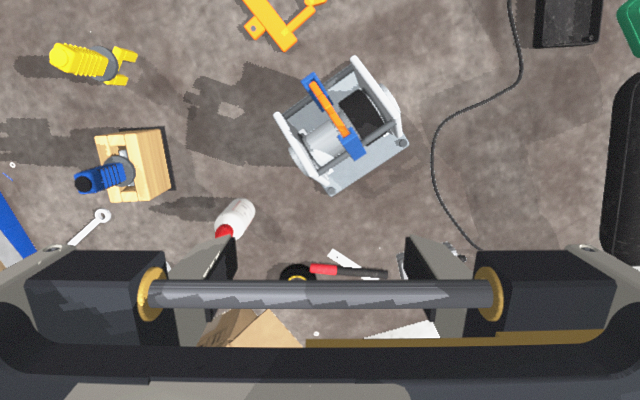

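Run:
```python
from h import *
d=load('wrist');W=cloud(d)
b=d['pixels']
A=cv2.resize(b[50:200,260:420],None,fx=5,fy=4,interpolation=cv2.INTER_CUBIC)
A=cv2.resize(b[50:200,260:420],None,fx=4,fy=4,interpolation=cv2.INTER_CUBIC)
cv2.imwrite('pics/w1z.png',A)
B=cv2.resize(b[120:210,65:185],None,fx=6,fy=6,interpolation=cv2.INTER_CUBIC);cv2.imwrite('pics/w1s.png',B)
hsv=cv2.cvtColor(b,cv2.COLOR_BGR2HSV)
m=(hsv[...,0]>100)&(hsv[...,0]<125)&(hsv[...,1]>130)&(hsv[...,2]>50)
o=(hsv[...,0]>5)&(hsv[...,0]<16)&(hsv[...,1]>180)&(hsv[...,2]>100)
for nm,mm in(('blue',m),('orange',o)):
    k,l,s,c=cv2.connectedComponentsWithStats(mm.astype(np.uint8))
    for i in range(1,k):
        if s[i,4]>40:
            P=W[l==i];print(nm,s[i],np.round(np.nanmedian(P,0),4),np.round(np.nanpercentile(P,2,axis=0),3),np.round(np.nanpercentile(P,98,axis=0),3))
```

```text
blue [301  72  32  39 257] [0.586  0.0702 0.1335] [0.576 0.063 0.086] [0.614 0.083 0.139]
blue [338 127  28  33 424] [0.6602 0.0834 0.165 ] [0.644 0.074 0.125] [0.683 0.092 0.179]
blue [ 74 163  52  31 855] [ 0.5643 -0.2062  0.1265] [ 0.55  -0.221  0.086] [ 0.576 -0.202  0.148]
blue [  0 192  37  66 977] [ 0.5202 -0.8915 -0.3356] [ 0.425 -0.899 -0.363] [ 0.599 -0.884 -0.304]
```

View pics/w1z.png

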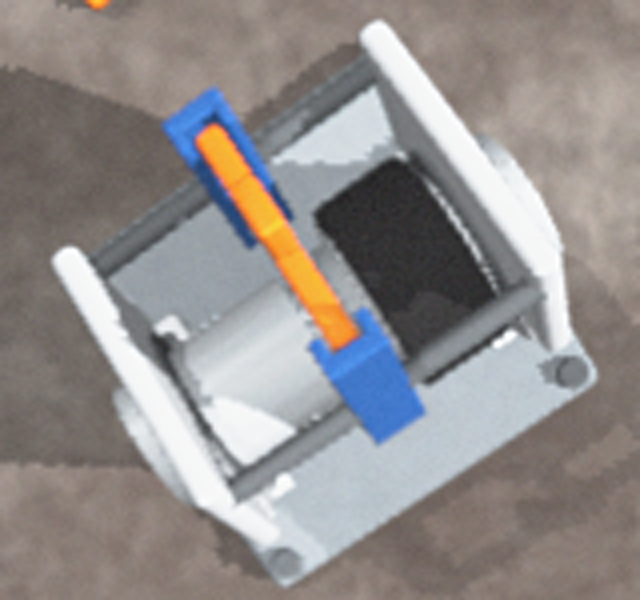

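View pics/w1s.png

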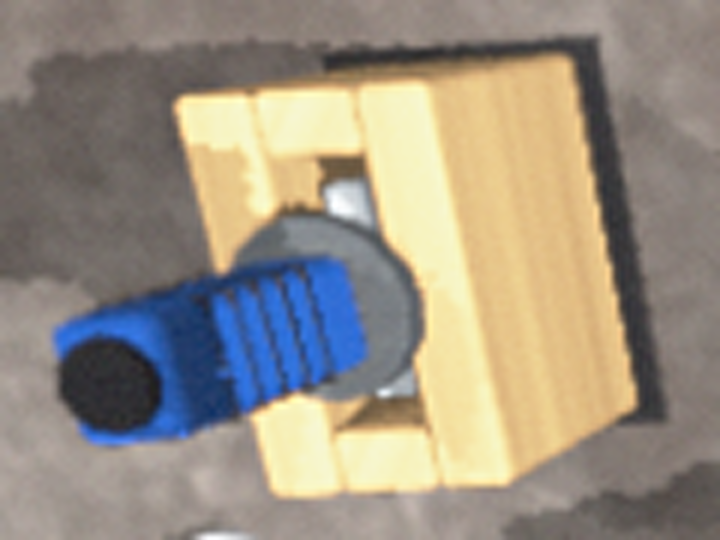

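```bash
cat > fit.py <<'E'
from h import *
from scipy.optimize import minimize
def frame(p):
    h=np.array([np.cos(p[2]),np.sin(p[2]),0]);c,s=np.cos(np.pi/6),np.sin(np.pi/6);e=np.array([0,0,1.])
    X=c*h+s*e;Z=-s*h+c*e;Y=np.cross(Z,X)
    return np.array([p[0],p[1],.09]),np.stack([X,Y,Z],1)
def masks(d):
    hsv=cv2.cvtColor(d['pixels'],cv2.COLOR_BGR2HSV)
    m=(hsv[...,0]>100)&(hsv[...,0]<125)&(hsv[...,1]>130)&(hsv[...,2]>50)
    o=(hsv[...,0]>5)&(hsv[...,0]<16)&(hsv[...,1]>150)&(hsv[...,2]>100)
    return m,o
E
python3 - <<'E'
from fit import *
d=load('wrist');W=cloud(d);m,o=masks(d)
p=[0.63,0.075,np.radians(4)]
sel=(np.hypot(W[...,0]-.63,W[...,1]-.075)<.12)&(W[...,2]>.03)
for it in range(4):
    A,R=frame(p)
    L=(W-A)@R*1000
    t=sel&~m&~o&(abs(L[...,2]-56)<4)&(abs(abs(L[...,1])-54)<14)
    pos=[];ang=[]
    for sg in(1,-1):
        q=L[t&(L[...,1]*sg>0)]
        f=np.polyfit(q[:,0],q[:,1],1);ang.append(f[0]);pos.append((np.median(q[:,1]),q[:,1].min(),q[:,1].max(),len(q),np.percentile(q[:,0],[2,98])))
    b=L[m&sel];
    top=b[(b[:,2]>73)&(b[:,2]<80)]
    print(p,ang,pos);print('blue top',[ (np.median(top[top[:,0]*s>0],0),np.percentile(top[top[:,0]*s>0],[3,97],axis=0).tolist()) for s in(1,-1)])
    p[2]+=np.mean(ang)
    dy=np.mean([x[0] for x in pos]);A2=A+R[:,1]*dy/1000;p[0],p[1]=A2[:2]
q=L[o&sel];print('clip',np.percentile(q,[2,50,98],axis=0))
b=L[m&sel];print('blue',np.percentile(b[b[:,0]>0],[2,50,98],axis=0),np.percentile(b[b[:,0]<0],[2,50,98],axis=0))
np.save('p.npy',p)
E
```

```text
Traceback (most recent call last):
TypeError: expected non-empty vector for x
```

```bash
cat > fx.py <<'E'
from fit import *
import sys
d=load('wrist');W=cloud(d);m,o=masks(d)
p=[0.66,0.077,np.radians(6)]
sel=(np.hypot(W[...,0]-.64,W[...,1]-.077)<.12)&(W[...,2]>.03)
for it in range(5):
    A,R=frame(p)
    L=(W-A)@R*1000
    t=sel&~m&~o&(abs(L[...,2]-56)<4)&(abs(abs(L[...,1])-54)<12)
    pos=[];ang=[]
    for sg in(1,-1):
        q=L[t&(L[...,1]*sg>0)]
        f=np.polyfit(q[:,0],q[:,1],1);ang.append(f[0]);pos.append([np.median(q[:,1]),q[:,1].min(),q[:,1].max(),len(q),*np.percentile(q[:,0],[2,98]),np.median(q[:,2])])
    b=L[m&sel];
    top=b[(b[:,2]>72)&(b[:,2]<80)]
    tt=[np.percentile(top[top[:,0]*s>0],[3,50,97],axis=0).round(1).tolist() for s in(1,-1)]
    dy=np.mean([x[0] for x in pos]);dx=(tt[0][0][0]+tt[1][2][0])/2
    p[2]+=np.mean(ang)*.7
    A2=A+R[:,1]*dy/1000;p[0],p[1]=A2[:2]
print(p,ang,np.round(pos,1).tolist());print('blue top',tt)
q=L[o&sel];print('clip',np.percentile(q,[2,50,98],axis=0).round(1).tolist())
top=q[q[:,2]>70];print(np.percentile(top,[2,50,98],axis=0).round(1).tolist(),len(top), np.polyfit(q[:,0],q[:,1],1))
print('blue',np.percentile(b[b[:,0]>0],[2,50,98],axis=0).round(1).tolist(),np.percentile(b[b[:,0]<0],[2,50,98],axis=0).round(1).tolist())
np.save('p.npy',p)
E
python3 fx.py
```

```text
[np.float64(0.6594325138355497), np.float64(0.08191406047314087), np.float64(0.13893799521304095)] [np.float64(0.010324618298854227), np.float64(-0.007541853483784028)] [[51.9, 49.6, 59.5, 352.0, -49.2, 38.6, 59.0], [-51.6, -58.4, -48.3, 386.0, -48.7, 39.1, 59.0]]
blue top [[[28.2, -7.0, 72.7], [37.9, 1.3, 78.3], [38.7, 9.0, 80.0]], [[-51.0, -7.3, 72.8], [-44.5, 0.8, 78.9], [-39.9, 8.6, 79.9]]]
clip [[-46.7, -3.0, 20.1], [-0.6, -1.7, 76.4], [29.6, 6.0, 92.5]]
[[-44.0, -3.0, 73.6], [0.6, -2.0, 76.6], [29.7, 4.4, 92.5]] 103 [-0.01864154  0.42662401]
blue [[27.9, -7.0, 19.0], [38.2, 1.2, 64.4], [38.9, 9.3, 81.7]] [[-50.6, -7.4, 21.4], [-41.1, -0.2, 76.4], [-39.5, 8.9, 81.3]]
```

```bash
cat > ov.py <<'E'
from fit import *
def overlay(d,p,name,crop,f,stand=None):
    A,R=frame(p);im=d['pixels'];y0,y1,x0,x1=crop
    Z=cv2.resize(im[y0:y1,x0:x1],None,fx=f,fy=f,interpolation=cv2.INTER_CUBIC)
    def pt(w):
        u=proj(d,w);return (int((u[0]-x0+.5)*f),int((u[1]-y0+.5)*f))
    def line(a,b,c):cv2.line(Z,pt(a),pt(b),c,1)
    loc=lambda *v:A+R@(np.array(v)/1000)
    for s in(-54,54): line(loc(-44,s,56),loc(44,s,56),(0,0,255))
    for s in(-33,33):
        line(loc(s,0,10),loc(s,0,76),(0,255,0))
    line(loc(-38,0,72),loc(38,0,72),(255,0,255));line(loc(0,0,72),loc(0,0,88),(255,0,255))
    line(loc(-33,0,76),loc(33,0,76),(0,255,255))
    line(loc(0,-60,0),loc(0,60,0),(0,255,255))
    if stand is not None:
        O,h=np.array([stand[0],stand[1],.072]),stand[2]
        X=np.array([np.cos(h),np.sin(h),0]);Y=np.array([-np.sin(h),np.cos(h),0])
        for a,b,z in((48,33,0),(32,12,0),(13,12,74)):
            c=[O+(X*i*a+Y*j*b)/1000+[0,0,z/1000] for i,j in((1,1),(1,-1),(-1,-1),(-1,1))]
            for i in range(4): line(c[i],c[(i+1)%4],(0,0,255))
    cv2.imwrite(name,Z)
E
python3 - <<'E'
from ov import *
p=[.6537,.0811,.132]
# stand from cloud
d=load('wrist');W=cloud(d)
r=(np.hypot(W[...,0]-.56,W[...,1]+.21)<.075)&(abs(W[...,2]-.072)<.004)
q=W[r][:,:2].astype(np.float32);rect=cv2.minAreaRect(q*1000);print(rect)
c=np.array(rect[0])/1000;an=np.radians(rect[2]);
if rect[1][0]<rect[1][1]: an+=np.pi/2
print(c,np.degrees(an))
st=[c[0],c[1],an];np.save('st.npy',st)
overlay(d,p,'pics/ov_w.png',(50,210,260,420),3.7)
overlay(d,p,'pics/ov_ws.png',(120,210,65,185),5,st)
overlay(load('side'),p,'pics/ov_s.png',(165,325,240,400),3.7,st)
overlay(load('top'),p,'pics/ov_t.png',(150,270,270,430),4.5,st)
E
```

```text
((562.1466674804688, -213.96409606933594), (60.968238830566406, 96.1052017211914), 66.1812973022461)
[ 0.56214667 -0.2139641 ] 156.1812973022461
```

View pics/ov_w.png

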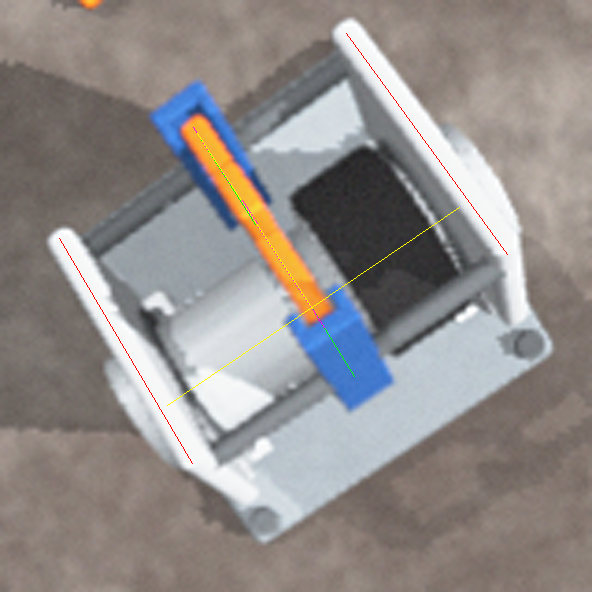

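View pics/ov_ws.png

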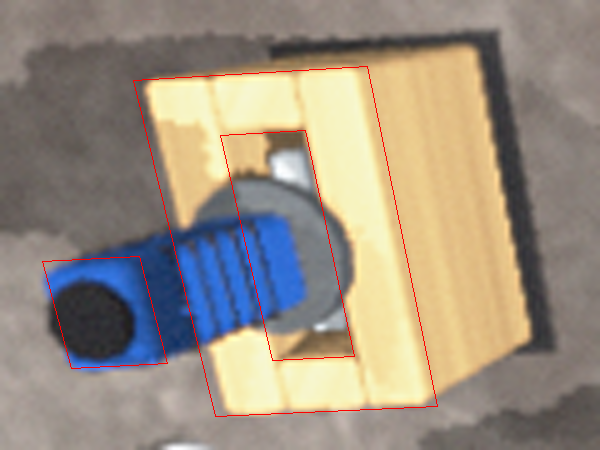

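View pics/ov_s.png

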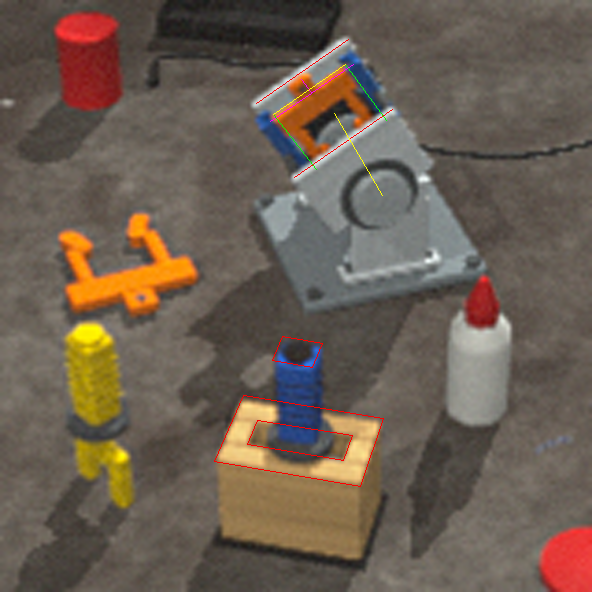

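View pics/ov_t.png

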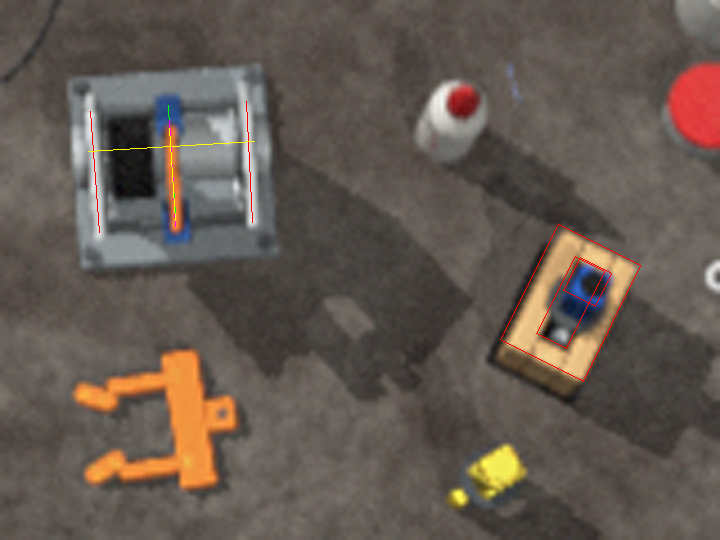

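>>> {"op": "step_arm", "data": {
  "series": [
    [1, -0.1, -0.5, 0, 0.3],
    [1, -0.1, -1, -0.1, 0.3],
    [1, -0.1, -1, -0.1, 0],
    [1, -0.1, -1, -0.1, 0],
    [1, -0.1, -1, -0.1, 0],
    [1, -0.1, -1, -0.1, 0],
    [1, -0.1, -1, -0.1, 0],
    [1, -0.1, -1, -0.1, 0],
    [1, -0.1, -1, -0.1, 0],
    [1, -0.1, -1, -0.1, 0],
    [1, -0.1, -1, -0.1, 0],
    [1, -0.1, -1, -0.2, 0]
  ]
}}

```text
time: 3.5
tool_pos: [0.6462, -0.2502, 0.3325]
tool_rot: [3.141, 0.002, 2.728]
contact_force: [0.0, -0.3, -0.2]
opening: 0.092
```

>>> {"op": "step_arm", "data": {
  "series": [
    [1, 0, 0, 0, 0],
    [1, 0, 0, 0, 0]
  ]
}}

```text
time: 3.7
tool_pos: [0.6462, -0.2498, 0.3317]
tool_rot: [3.141, -0.0, 2.726]
contact_force: [0.3, 1.4, 0.5]
opening: 0.0919
```

Run:
```python
from ov import *
d=snap('wrist');pickle.dump(d,open('w2.pkl','wb'));W=cloud(d);s=sensors.observe();print(s['tool_pos'],s['tool_rot'],s['contact_force'])
p=[.6537,.0811,.132]
cv2.imwrite('pics/w2.png',d['pixels'])
r=(np.hypot(W[...,0]-.56,W[...,1]+.21)<.075)&(abs(W[...,2]-.072)<.004)
q=W[r][:,:2].astype(np.float32);print(np.median(W[r][:,2]));rect=cv2.minAreaRect(q*1000);print(rect)
m,o=masks(d)
b=W[m&(np.hypot(W[...,0]-.56,W[...,1]+.21)<.075)&(abs(W[...,2]-.115)<.03)]
print('handle',np.median(b,0),cv2.minAreaRect((b[:,:2]*1000).astype(np.float32)))
k=(np.hypot(W[...,0]-.56,W[...,1]+.21)<.03)&(W[...,2]>.14);print('top',np.mean(W[k],0),np.median(W[k],0))
c=(np.hypot(W[...,0]-.56,W[...,1]+.21)<.03)&(abs(W[...,2]-.080)<.0025);print('collar',np.mean(W[c],0),cv2.minAreaRect((W[c][:,:2]*1000).astype(np.float32)))
st=np.load('st.npy')
u=proj(d,[st[0],st[1],.1]).astype(int);print(u)
overlay(d,p,'pics/ov2.png',(u[1]-60,u[1]+60,u[0]-70,u[0]+70),5,st)
```

```text
[ 0.6464439  -0.24932561  0.3319244 ] [3.14093254e+00 4.86725494e-04 2.72707170e+00] [0.95247449 0.03023155 0.4167143 ]
0.07221444357522311
((561.7115478515625, -214.74557495117188), (59.23162078857422, 95.4697036743164), 66.23074340820312)
handle [ 0.56326549 -0.21564495  0.1442468 ] ((562.2581787109375, -216.44126892089844), (23.085952758789062, 25.309913635253906), 66.3409652709961)
top [ 0.56220189 -0.21674354  0.14731605] [ 0.56227106 -0.21672594  0.14793412]
collar [ 0.564663   -0.2169031   0.08027497] ((562.1461181640625, -216.7296142578125), (42.46750259399414, 42.447261810302734), 11.99642562866211)
[318  88]
```

View pics/ov2.png

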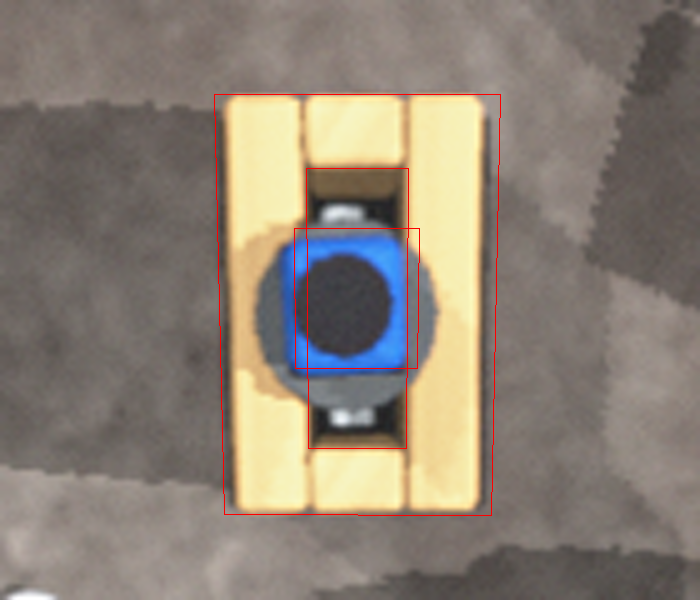

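>>> {"op": "step_arm", "data": {
  "series": [
    [1, -0.84, 0.33, 0, 0],
    [1, -0.84, 0.33, 0, 0],
    [1, -0.84, 0.33, -0.3, 0],
    [1, -0.84, 0.33, -0.7, 0],
    [1, 0, 0, -1, 0],
    [1, 0, 0, -1, 0],
    [1, 0, 0, -1, 0],
    [1, 0, 0, -1, 0],
    [1, 0, 0, -1, 0],
    [1, 0, 0, -1, 0],
    [1, 0, 0, -1, 0],
    [1, 0, 0, -0.6, 0]
  ]
}}

```text
time: 4.95
tool_pos: [0.5621, -0.2157, 0.1151]
tool_rot: [3.141, -0.001, 2.728]
contact_force: [0.9, -0.3, -0.6]
opening: 0.0922
```

>>> {"op": "step_arm", "data": {
  "series": [
    [1, 0, 0, 0, 0],
    [1, 0, 0, 0, 0]
  ]
}}

```text
time: 5.15
tool_pos: [0.5629, -0.2169, 0.1172]
tool_rot: [3.141, 0.001, 2.727]
contact_force: [-0.1, -0.1, 0.6]
opening: 0.0914
```

>>> {"op": "step_arm", "data": {
  "series": [
    [0, 0, 0, 0, 0],
    [0, 0, 0, 0, 0],
    [0, 0, 0, 0, 0],
    [0, 0, 0, 0, 0],
    [0, 0, 0, 0, 0],
    [0, 0, 0, 0, 0],
    [0, 0, 0, 0, 0]
  ],
  "squeeze": 20
}}

```text
time: 5.85
tool_pos: [0.5623, -0.218, 0.1162]
tool_rot: [3.141, -0.0, 2.726]
contact_force: [0.8, 0.8, 0.5]
opening: 0.0404
```

>>> {"op": "step_arm", "data": {
  "series": [
    [0, 0, 0, 0.5, 0],
    [0, 0, 0, 0.5, 0],
    [0, 0, 0, 0.48, 0],
    [0, 0, 0, 0, 0]
  ]
}}

```text
time: 6.25
tool_pos: [0.5633, -0.2185, 0.1558]
tool_rot: [-3.141, 0.004, 2.726]
contact_force: [0.1, -0.4, -3.6]
opening: 0.024
```

Run:
```python
from ov import *
d=snap('side');s=sensors.observe();print(s['tool_pos'],s['tool_rot'],s['contact_force'],s['opening'])
cv2.imwrite('pics/s3.png',cv2.resize(d['pixels'][180:330,240:400],None,fx=4,fy=4,interpolation=cv2.INTER_CUBIC))
```

```text
[ 0.56278823 -0.21820216  0.15449909] [-3.14145337e+00  2.26509852e-03  2.72579074e+00] [-0.64043692  0.97243966 -2.51537975] 0.023930299901218643
```

View pics/s3.png

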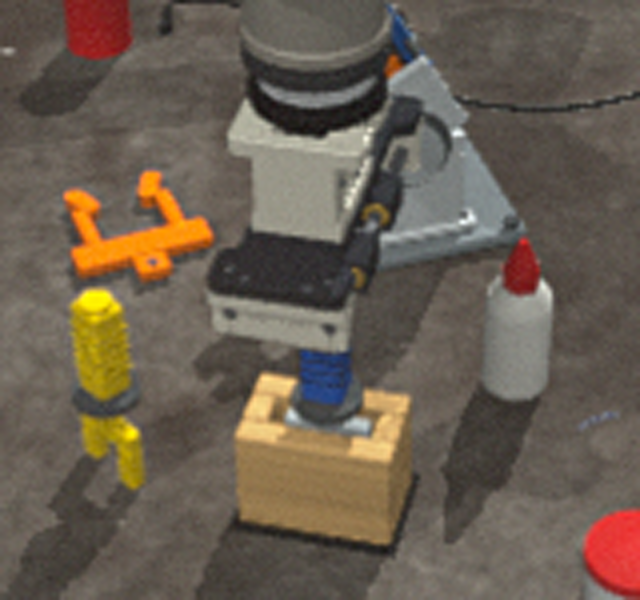

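Run:
```python
from ov import *
d=load('side')
for z in (.08,.09,.1,.105,.11,.12,.13): print(z,(proj(d,[.5625,-.2175,z])-[240,180])*4)
W=cloud(d);hsv=cv2.cvtColor(d['pixels'],cv2.COLOR_BGR2HSV)
r=(np.hypot(W[...,0]-.56,W[...,1]+.218)<.03)
for v in range(258,292): print(v,[ (np.round(W[v,u]*1000).astype(int).tolist()) for u in (320,323) ], d['pixels'][v,322].tolist())
```

```text
0.08 [323.76283001 407.38713436]
0.09 [323.37774182 394.84060801]
0.1 [322.98879016 382.16778224]
0.105 [322.79285212 375.78356667]
0.11 [322.59593208 369.36724637]
0.12 [322.1991243  356.43757891]
0.13 [321.79832324 343.37734784]
258 [[549, -313, 233], [555, -316, 235]] [135, 150, 150]
259 [[549, -313, 231], [555, -318, 234]] [142, 155, 159]
260 [[549, -313, 228], [555, -313, 227]] [127, 138, 141]
261 [[550, -308, 221], [555, -312, 224]] [69, 74, 73]
262 [[550, -308, 219], [556, -309, 218]] [57, 57, 58]
263 [[550, -308, 216], [555, -312, 218]] [87, 88, 90]
264 [[550, -308, 213], [555, -312, 215]] [113, 126, 126]
265 [[549, -310, 212], [556, -309, 210]] [123, 137, 140]
266 [[549, -307, 207], [555, -310, 208]] [126, 139, 142]
267 [[558, -245, 150], [555, -309, 205]] [110, 119, 123]
268 [[559, -231, 136], [565, -241, 143]] [80, 60, 60]
269 [[559, -234, 135], [566, -234, 134]] [109, 60, 38]
270 [[560, -229, 128], [566, -232, 129]] [92, 55, 34]
271 [[559, -230, 126], [566, -233, 127]] [96, 51, 34]
272 [[559, -231, 123], [566, -230, 121]] [120, 60, 36]
273 [[559, -230, 120], [566, -232, 1
[... 284 characters left out ...]
 72, 44]
279 [[559, -231, 102], [565, -233, 103]] [132, 71, 35]
280 [[559, -229, 96], [565, -235, 101]] [121, 69, 43]
281 [[559, -226, 91], [566, -232, 95]] [69, 66, 65]
282 [[558, -233, 94], [565, -234, 94]] [66, 69, 72]
283 [[558, -235, 93], [565, -236, 93]] [63, 65, 64]
284 [[557, -237, 92], [564, -239, 92]] [62, 63, 61]
285 [[557, -242, 93], [564, -240, 90]] [66, 66, 63]
286 [[557, -239, 87], [564, -240, 87]] [86, 85, 84]
287 [[559, -223, 69], [566, -227, 71]] [107, 109, 106]
288 [[558, -229, 71], [566, -226, 67]] [88, 115, 134]
289 [[558, -228, 67], [565, -234, 72]] [83, 129, 164]
290 [[557, -235, 70], [564, -236, 70]] [83, 129, 161]
291 [[557, -240, 72], [564, -240, 71]] [91, 140, 173]
```

>>> {"op": "step_arm", "data": {
  "series": [
    [0, 0, 0, -0.5, 0],
    [0.5, 0, 0, 0, 0],
    [0.5, 0, 0, 0, 0],
    [0.5, 0, 0, 0, 0],
    [0.5, 0, 0, -0.5, 0],
    [0.5, 0, 0, -0.5, 0],
    [0, 0, 0, 0, 0],
    [0, 0, 0, 0, 0],
    [0, 0, 0, 0, 0],
    [0, 0, 0, 0, 0]
  ]
}}

```text
time: 7.3
tool_pos: [0.5626, -0.218, 0.116]
tool_rot: [3.141, 0.001, 2.726]
contact_force: [0.2, -0.2, -1.5]
opening: 0.0238
```

>>> {"op": "step_arm", "data": {
  "series": [
    [0, 0, 0, 0, 0],
    [0, 0, 0, 0, 0],
    [0, 0, 0, 0, 0],
    [0, 0, 0, 0, 0]
  ]
}}

```text
time: 7.7
tool_pos: [0.5625, -0.218, 0.116]
tool_rot: [3.141, 0.001, 2.726]
contact_force: [1.3, 0.2, 0.1]
opening: 0.0239
```

>>> {"op": "step_arm", "data": {
  "series": [
    [0, 0, 0, 0.5, 0],
    [0, 0, 0, 0.5, 0],
    [0, 0, 0, 0.48, 0],
    [0, 0, 0, 0, 0]
  ]
}}

```text
time: 8.1
tool_pos: [0.5635, -0.2185, 0.1555]
tool_rot: [-3.141, 0.005, 2.726]
contact_force: [0.6, 0.0, -2.3]
opening: 0.0234
```

>>> {"op": "step_arm", "data": {
  "series": [
    [0, -0.18, 0.08, 0, 0],
    [0, -0.18, 0.08, 0, 0],
    [0, -0.18, 0.08, 0, 0],
    [0, -0.18, 0.08, 0, 0]
  ]
}}

```text
time: 8.5
tool_pos: [0.545, -0.2103, 0.1533]
tool_rot: [3.142, 0.003, 2.726]
contact_force: [4.3, -1.3, 0.2]
opening: 0.0238
```

Run:
```python
from ov import *
d=snap('side');s=sensors.observe();print(s['tool_pos'],s['tool_rot'],s['contact_force'],s['opening'])
cv2.imwrite('pics/s4.png',cv2.resize(d['pixels'][180:330,240:400],None,fx=4,fy=4,interpolation=cv2.INTER_CUBIC))
```

```text
[ 0.54420004 -0.20988987  0.1532892 ] [-3.14154551e+00  1.90582234e-03  2.72578785e+00] [ 3.55737332 -2.31228744  0.30340901] 0.02352844185288327
```

View pics/s4.png

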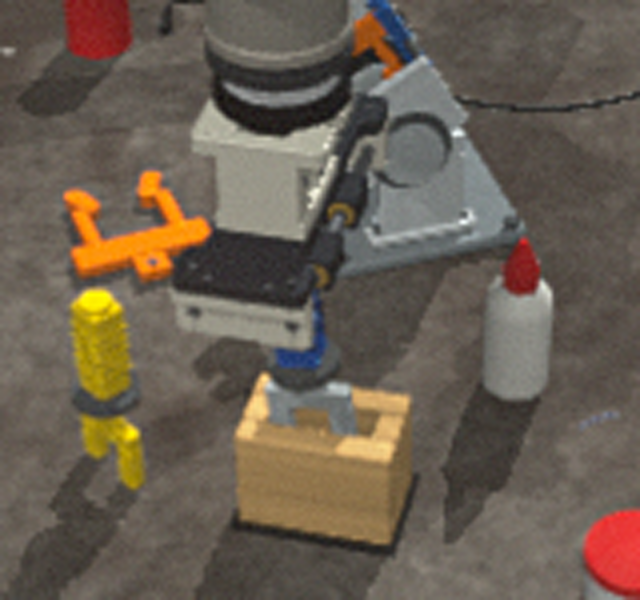

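>>> {"op": "step_arm", "data": {
  "series": [
    [0, -0.18, 0.08, 0, 0],
    [0, -0.18, 0.08, 0, 0],
    [0, -0.18, 0.08, 0, 0],
    [0, -0.18, 0.08, 0, 0],
    [0, -0.18, 0.08, 0, 0],
    [0, 0, 0, 0, 0]
  ]
}}

```text
time: 9.15
tool_pos: [0.5208, -0.1995, 0.1526]
tool_rot: [-3.142, -0.002, 2.726]
contact_force: [1.5, -1.9, -0.5]
opening: 0.024
```

Run:
```python
from ov import *
d=snap('side');s=sensors.observe();print(s['tool_pos'],s['tool_rot'],s['contact_force'],s['opening'])
cv2.imwrite('pics/s5.png',cv2.resize(d['pixels'][180:330,240:400],None,fx=4,fy=4,interpolation=cv2.INTER_CUBIC))
```

```text
[ 0.5209359  -0.19955898  0.15243658] [ 3.14148088e+00 -2.06676654e-03  2.72576161e+00] [ 1.87322413 -1.44603141 -0.78642164] 0.024058899587742565
```

View pics/s5.png

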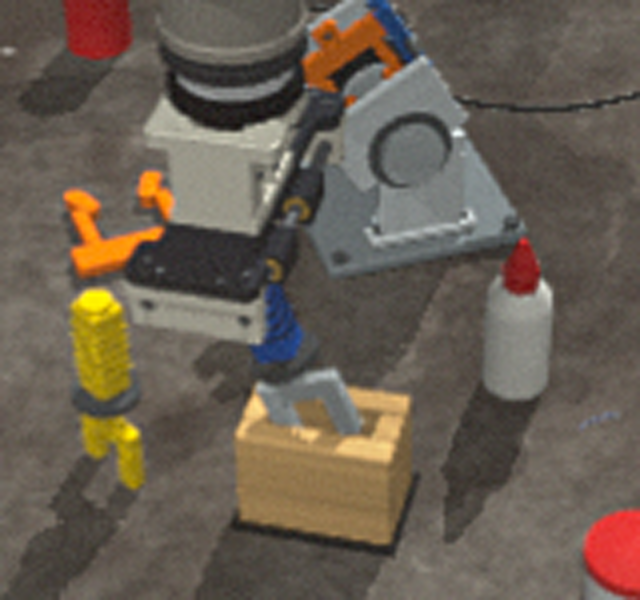

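>>> {"op": "step_arm", "data": {
  "series": [
    [0, -0.18, 0.08, 0, 0],
    [0, 0, 0, 0, 0]
  ]
}}

```text
time: 9.4
tool_pos: [0.5167, -0.1976, 0.1523]
tool_rot: [3.141, -0.001, 2.726]
contact_force: [2.2, -1.0, -2.5]
opening: 0.0235
```

>>> {"op": "step_arm", "data": {
  "series": [
    [0, 0, 0, 0.5, 0],
    [0, 0, 0, 1, 0],
    [0, 0, 0, 1, 0],
    [0, 0, 0, 1, 0],
    [0, 0, 0, 0.5, 0],
    [0, 0, 0, 0, 0]
  ],
  "squeeze": 50
}}

```text
time: 10.0
tool_pos: [0.5174, -0.1979, 0.255]
tool_rot: [-3.142, 0.002, 2.726]
contact_force: [0.3, 0.0, -3.0]
opening: 0.024
```

Run:
```python
from ov import *
d=snap('side');s=sensors.observe();print(s['tool_pos'],s['tool_rot'],s['contact_force'],s['opening'])
cv2.imwrite('pics/s6.png',cv2.resize(d['pixels'][180:330,220:380],None,fx=4,fy=4,interpolation=cv2.INTER_CUBIC))
```

```text
[ 0.51690815 -0.19762076  0.25339914] [ 3.14146789e+00 -3.44582202e-04  2.72589207e+00] [ 0.31473584  1.1049524  -3.24714741] 0.02364865587765149
```

View pics/s6.png

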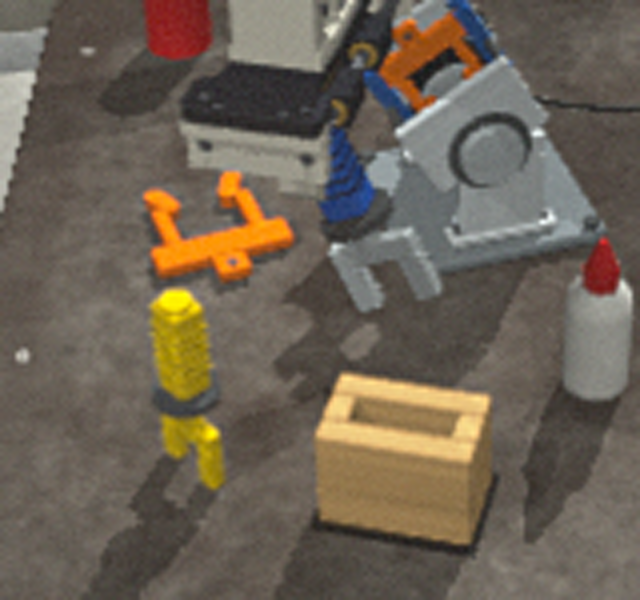

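```bash
cat > fk.py <<'E'
from ov import *
def fork(d,tcp,yaw,show=None):
    W=cloud(d);a=yaw+np.pi;h=np.array([np.cos(a),np.sin(a),0]);n=np.array([-h[1],h[0],0])
    g=np.array(tcp)+[0,0,.002];D=W-g
    u=D@h*1000;v=D@n*1000;z=D[...,2]*1000
    m=(abs(v)<14)&(z<-15)&(z>-150)&(u>-60)&(u<120)
    return u[m],v[m],z[m],m
E
python3 - <<'E'
from fk import *
d=load('side')
u,v,z,m=fork(d,[.5169,-.1976,.2534],2.7259)
print(len(u),v.min(),np.median(v))
from scipy.optimize import minimize
# raster in (u,z)
im=np.zeros((600,720,3),np.uint8)
ys,xs=np.nonzero(m)
for a,b,c in zip(u,z,d['pixels'][m]): cv2.circle(im,(int((a+60)*4),int(-b*4)),4,c.tolist(),-1)
cv2.imwrite('pics/fuz.png',im)
E
```

```text
444 -13.839595910391115 -5.212222024675527
```

View pics/fuz.png

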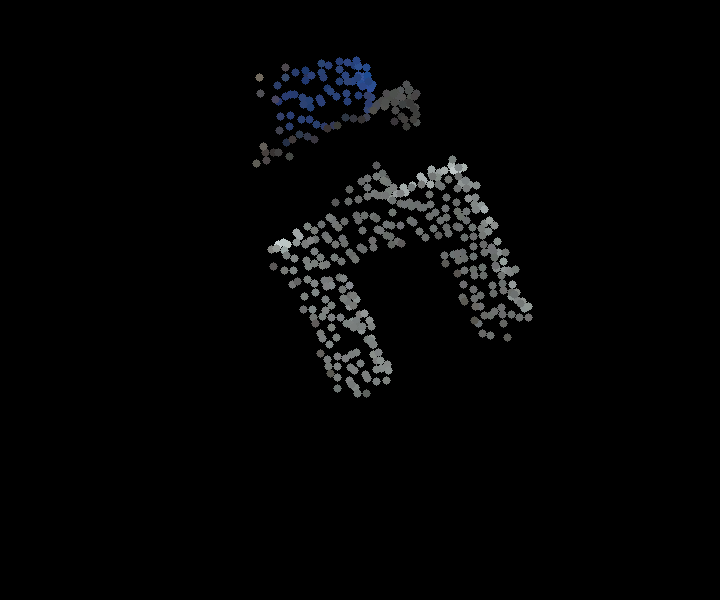

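```bash
cat > ff.py <<'E'
from fk import *
from scipy.optimize import least_squares
from scipy.spatial import cKDTree
def model():
    pts=[]
    for x in np.arange(-26,26.1,1):
        for z in np.arange(0,30.1,1):
            if abs(x)>=12: pts.append((x,z))
        for z in np.arange(30,45,1): pts.append((x,z))
    return np.array(pts)
M=model()
def fit(u,z,th0=25,tip0=(46,-92)):
    Q=np.stack([u,z],1)
    def place(p):
        t=np.radians(p[0]);X=np.array([np.cos(t),np.sin(t)]);Z=np.array([-np.sin(t),np.cos(t)])
        return np.array(p[1:3])+M[:,:1]*X+M[:,1:]*Z
    def cost(p):
        P=place(p);a=cKDTree(P).query(Q)[0];b=cKDTree(Q).query(P[M[:,1]<40])[0]
        return np.concatenate([np.minimum(a,5)/np.sqrt(len(a)),np.minimum(b,5)/np.sqrt(len(b))])
    from scipy.optimize import minimize
    best=minimize(lambda p:(cost(p)**2).sum(),[th0,*tip0],method='Nelder-Mead',options=dict(initial_simplex=[[th0,*tip0],[th0+4,*tip0],[th0,tip0[0]+4,tip0[1]],[th0,tip0[0],tip0[1]+4]]))
    t=np.radians(best.x[0]);ax=np.array([np.sin(t),-np.cos(t)]);pe=np.array([np.cos(t),np.sin(t)])
    tip=best.x[1:3]
    return best.x,best.fun,tip@ax,tip@pe
E
python3 - <<'E'
from ff import *
d=load('side')
u,v,z,m=fork(d,[.5169,-.1976,.2534],2.7259)
px=d['pixels'][m].astype(int);g=(px.max(1)-px.min(1)<20)&(z<-38)&(px.max(1)>80)
print(g.sum());print(fit(u[g],z[g]))
E
```

```text
318
(array([ 23.7298892 ,  48.80673349, -87.99627469]), np.float64(1.9932547760046018), np.float64(100.19750369771792), np.float64(9.268324937481204))
```

>>> {"op": "step_arm", "data": {
  "series": [
    [0, 0, 0, -1, 0],
    [0, 0, 0, -1, 0],
    [0, 0, 0, -1, 0],
    [0, 0, 0, -1, 0],
    [0, 0, 0, 0, 0],
    [0, -0.17, 0.076, 0, 0],
    [0, -0.17, 0.076, 0, 0],
    [0, -0.17, 0.076, 0, 0],
    [0, 0, 0, 0, 0]
  ],
  "squeeze": 20
}}

```text
time: 10.95
tool_pos: [0.5048, -0.1924, 0.1542]
tool_rot: [-3.141, 0.003, 2.726]
contact_force: [1.6, -0.9, 0.8]
opening: 0.0236
```

>>> {"op": "step_arm", "data": {
  "series": [
    [0, 0, 0, 0.5, 0],
    [0, 0, 0, 1, 0],
    [0, 0, 0, 1, 0],
    [0, 0, 0, 1, 0],
    [0, 0, 0, 0.5, 0],
    [0, 0, 0, 0, 0],
    [0, 0, 0, 0, 0]
  ],
  "squeeze": 50
}}

```text
time: 11.65
tool_pos: [0.5039, -0.1918, 0.2526]
tool_rot: [3.141, -0.002, 2.726]
contact_force: [-0.2, 0.3, -3.5]
opening: 0.0235
```

```bash
cat > look.py <<'E'
from ff import *
import sys
d=snap('side');s=sensors.observe();print(s['time'],s['tool_pos'],s['tool_rot'],s['contact_force'],s['opening'])
u,v,z,m=fork(d,s['tool_pos'],s['tool_rot'][2])
px=d['pixels'][m].astype(int);g=(px.max(1)-px.min(1)<20)&(z<-38)&(px.max(1)>80)
print(g.sum(),fit(u[g],z[g],28,(55,-88)))
c=proj(d,s['tool_pos']-[0,0,.05]).astype(int);x0=max(c[0]-75,0);y0=c[1]-75
cv2.imwrite('pics/%s.png'%sys.argv[1],cv2.resize(d['pixels'][y0:y0+150,x0:x0+160],None,fx=4,fy=4,interpolation=cv2.INTER_CUBIC))
E
python3 look.py s7
```

```text
11.7 [ 0.50379016 -0.19179778  0.25196389] [ 3.14133208e+00 -2.51491197e-03  2.72583070e+00] [-0.25126898  0.15397063 -1.6693995 ] 0.02371503381999239
323 (array([ 30.89547238,  59.48305863, -83.83535221]), np.float64(2.0352749373070633), np.float64(102.48254649356416), np.float64(7.995511748984164))
```

View pics/s7.png

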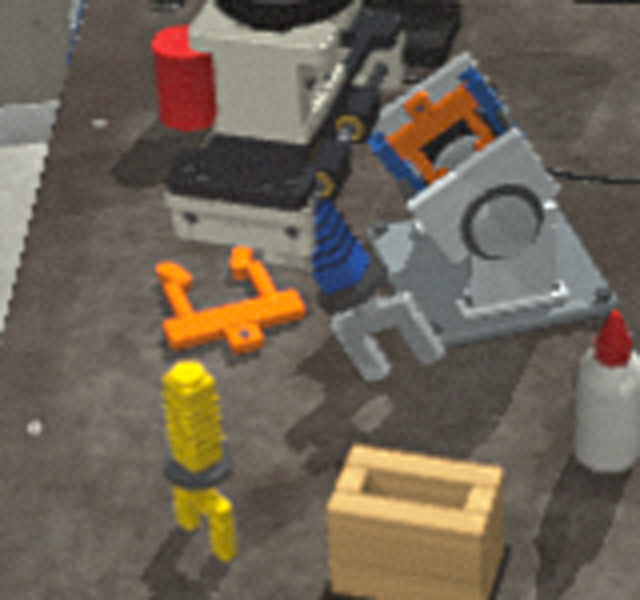

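>>> {"op": "step_arm", "data": {
  "series": [
    [0, 0.15, 0.5, 1, 0.3],
    [0, 0.15, 0.96, 1, 0.65],
    [0, 0.15, 0.96, 0, 0.65],
    [0, 0.15, 0.96, 0, 0.65],
    [0, 0.15, 0.96, 0, 0.65],
    [0, 0.15, 0.96, 0, 0.65],
    [0, 0.15, 0.96, 0, 0.65],
    [0, 0.15, 0.96, 0, 0.65],
    [0, 0.15, 0.96, 0, 0.65],
    [0, 0.15, 0.96, 0, 0.65],
    [0, 0.15, 0.96, 0, 0.65],
    [0, 0, 0.24, 0, 0.05]
  ]
}}

```text
time: 12.9
tool_pos: [0.5453, 0.0684, 0.3013]
tool_rot: [3.14, -0.003, -3.006]
contact_force: [0.6, 0.1, -2.5]
opening: 0.0238
```

>>> {"op": "step_arm", "data": {
  "series": [
    [0, 0, 0, 0, 0],
    [0, 0, 0, 0, 0]
  ]
}}

```text
time: 13.1
tool_pos: [0.5455, 0.0656, 0.3021]
tool_rot: [-3.141, -0.002, -3.01]
contact_force: [0.3, -0.8, -2.3]
opening: 0.0238
```

```bash
python3 look.py s8
python3 - <<'E'
from h import *
d=snap('wrist');cv2.imwrite('pics/w8.png',d['pixels'])
d=snap('top');cv2.imwrite('pics/t8.png',cv2.resize(d['pixels'][120:240,240:400],None,fx=4,fy=4))
E
```

```text
13.15 [0.54562035 0.06533638 0.30232943] [-3.14136381e+00 -1.09817828e-03 -3.01079410e+00] [ 0.36960419 -0.61473783 -3.0889665 ] 0.024274778704512705
209 (array([ 30.30395754,  58.82405515, -85.43962673]), np.float64(2.6066734928961988), np.float64(103.44708468580887), np.float64(7.6746303380060965))
```

View pics/s8.png

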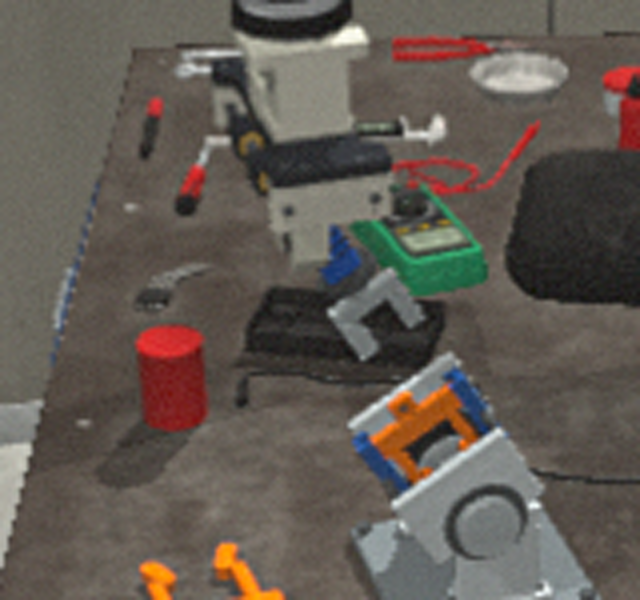

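View pics/w8.png

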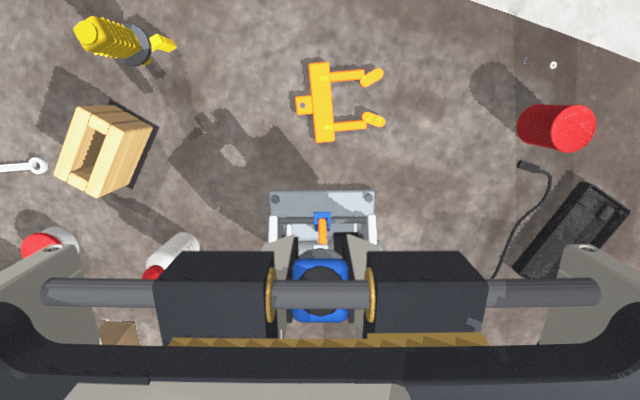

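View pics/t8.png

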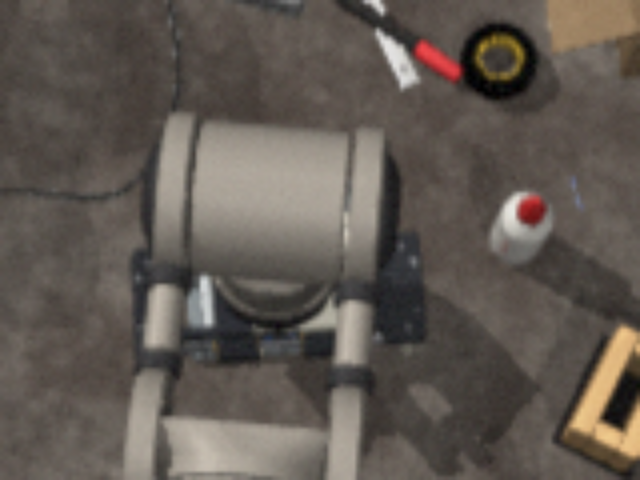

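>>> {"op": "step_arm", "data": {
  "series": [
    [0, 0, 0.04, -0.5, 0],
    [0, 0.02, 0.04, -0.7, 0],
    [0, 0, 0, -0.4, 0],
    [0, 0, 0, 0, 0],
    [0, 0, 0, 0, 0]
  ]
}}

```text
time: 13.75
tool_pos: [0.5465, 0.0679, 0.2631]
tool_rot: [3.142, 0.0, -3.01]
contact_force: [0.0, 0.0, -1.7]
opening: 0.0236
```

```bash
cat > rel.py <<'E'
from ff import *
import sys
d=snap('side');s=sensors.observe();print(s['time'],s['tool_pos'],s['tool_rot'],s['contact_force'],s['opening'])
A,R=frame([.6537,.0811,.132])
W=cloud(d);L=(W-A)@R*1000
f=6;ims=[]
im=np.zeros((660,600,3),np.uint8)
m=(abs(L[...,1])<25)&(abs(L[...,0])<50)&(L[...,2]>40)&(L[...,2]<150)
for q,c in zip(L[m],d['pixels'][m]): cv2.circle(im,(int((q[0]+50)*f),int((150-q[2])*f)),4,c.tolist(),-1)
for x in(-40,-20,0,20,40): cv2.putText(im,str(x),((x+50)*f,650),0,.5,(255,255,255))
for z in(60,80,100,120): cv2.putText(im,str(z),(0,(150-z)*f),0,.5,(255,255,255))
c=proj(d,A+R@[0,0,.09]).astype(int);x0=c[0]-50;y0=c[1]-50
cv2.imwrite('pics/%s.png'%sys.argv[1],cv2.resize(d['pixels'][y0:y0+100,x0:x0+100],None,fx=6,fy=6,interpolation=cv2.INTER_CUBIC))
cv2.imwrite('pics/%s_l.png'%sys.argv[1],im)
E
python3 rel.py s9
```

```text
13.8 [0.5467362  0.06802879 0.26352435] [-3.14147016e+00  1.23629932e-03 -3.00973878e+00] [ 0.28634165 -0.1117328  -3.25297744] 0.024245986173744672
```

View pics/s9.png

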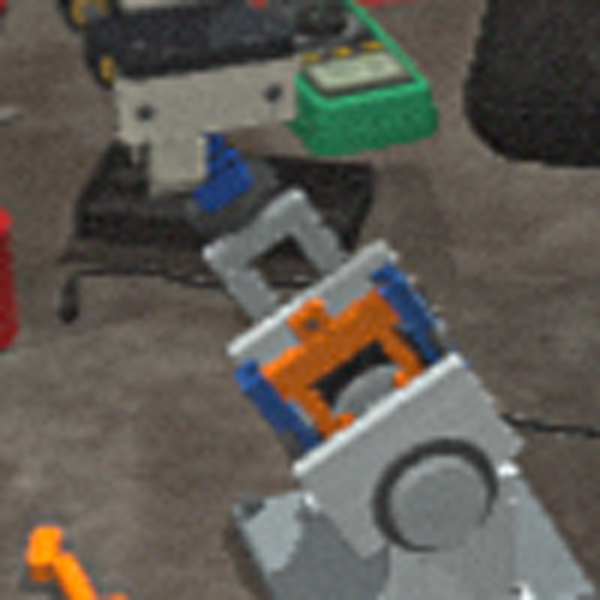

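View pics/s9_l.png

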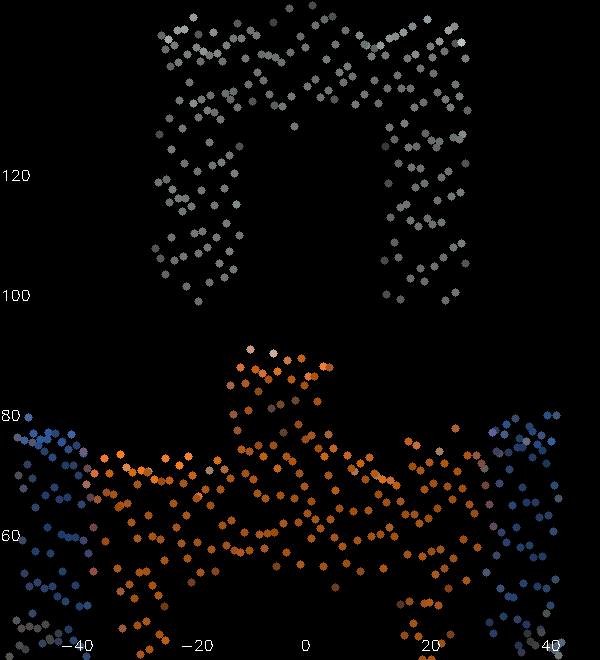

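>>> {"op": "step_arm", "data": {
  "series": [
    [0, -0.09, -0.01, -0.05, 0],
    [0, -0.09, -0.01, -0.06, 0],
    [0, 0.06, 0.01, -0.1, 0],
    [0, 0, 0, 0, 0],
    [0, 0, 0, 0, 0]
  ]
}}

```text
time: 14.3
tool_pos: [0.5434, 0.0681, 0.2574]
tool_rot: [3.141, -0.0, -3.009]
contact_force: [-0.4, 0.2, -3.0]
opening: 0.0238
```

```bash
cat >> rel.py <<'E'
hs=cv2.cvtColor(d['pixels'],cv2.COLOR_BGR2HSV);o=(hs[...,0]<20)&(hs[...,1]>150)
g=(hs[...,1]<60)&m
C=L[m&o&(L[...,2]>50)];F=L[g&(L[...,2]>95)]
pc=lambda a:np.percentile(a,[2,50,98]).round(1)
print('clip x',pc(C[:,0]),'y',pc(C[:,1]),'z',pc(C[:,2]));T=C[C[:,2]>79]
if len(T): print('tab x',pc(T[:,0]))
if len(F): print('fork x',pc(F[:,0]),'y',pc(F[:,1]),'z',pc(F[:,2]),F[:,2].min());
P=F[F[:,2]<115]
if len(P): print('prongs inner',P[P[:,0]<0][:,0].max(),P[P[:,0]>0][:,0].min(),'yslope',np.polyfit(F[:,0],F[:,1],1)[0])
E
python3 rel.py s10
```

```text
14.35 [0.5434061  0.06804662 0.25749641] [ 3.14151172e+00  3.12461993e-05 -3.00933246e+00] [-0.23875456 -0.06449459 -1.88989816] 0.023955712432319632
clip x [-32.3  -2.2  28.6] y [-8.  -3.1  2.4] z [51.8 67.1 88.9]
tab x [-9.5 -1.8  4.9]
fork x [-28.5  -2.3  21.5] y [-8.3 -3.6  4. ] z [ 98.5 128.5 143. ] 96.84511458442287
prongs inner -15.836166586665128 8.629858020819283 yslope 0.007880917678971838
```

View pics/s10_l.png

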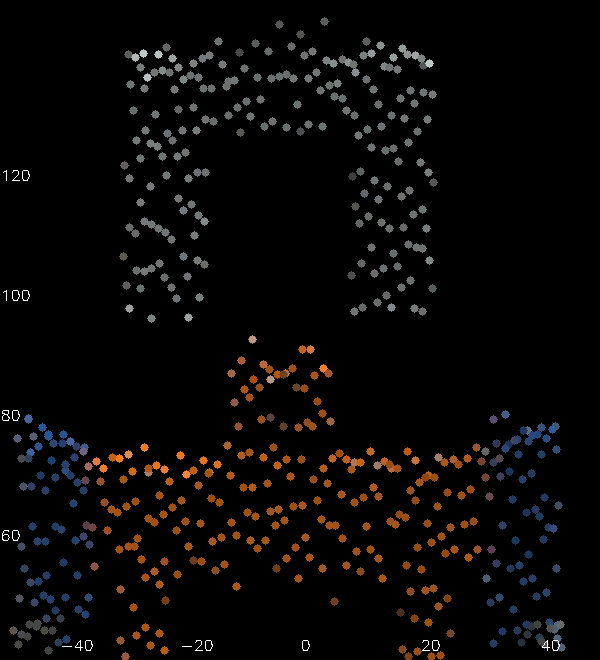

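>>> {"op": "step_arm", "data": {
  "series": [
    [0, 0.1, 0.013, -0.173, 0],
    [0, 0.1, 0.013, -0.173, 0],
    [0, 0.1, 0.013, -0.173, 0],
    [0, 0, 0, 0, 0],
    [0, 0, 0, 0, 0]
  ],
  "squeeze": 55
}}

```text
time: 14.85
tool_pos: [0.5508, 0.069, 0.2442]
tool_rot: [3.141, -0.001, -3.009]
contact_force: [0.0, -0.7, -3.0]
opening: 0.0236
```

```bash
sed -i 's/F=L\[g&(L\[...,2\]>95)\]/F=L[g\&(L[...,2]>78)\&(L[...,1]<8)\&(L[...,1]>-12)]/' rel.py; python3 rel.py s11
```

```text
14.9 [0.55088458 0.06898622 0.24445531] [ 3.14150470e+00 -1.21232528e-04 -3.00939096e+00] [ 1.01260094  0.3233448  -2.21637913] 0.023760460355923805
clip x [-32.1  -1.9  28.4] y [-8.  -3.3  2.3] z [53.  67.1 89.1]
tab x [-9.7 -1.8  4.2]
fork x [-28.8  -2.9  21.6] y [-10.6  -3.3   4.3] z [ 81.5 115.6 147.4] 78.50372499341681
prongs inner -2.1373626440772733 1.45918660471161 yslope 0.019756702021119482
```

View pics/s11_l.png

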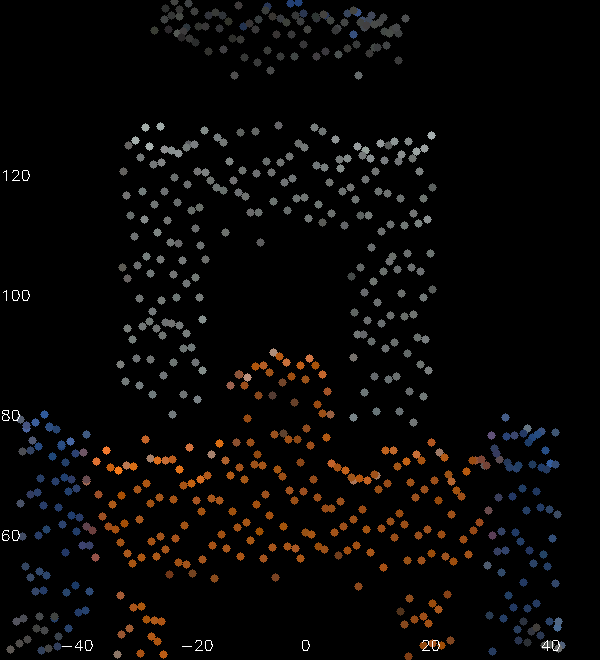

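View pics/s11.png

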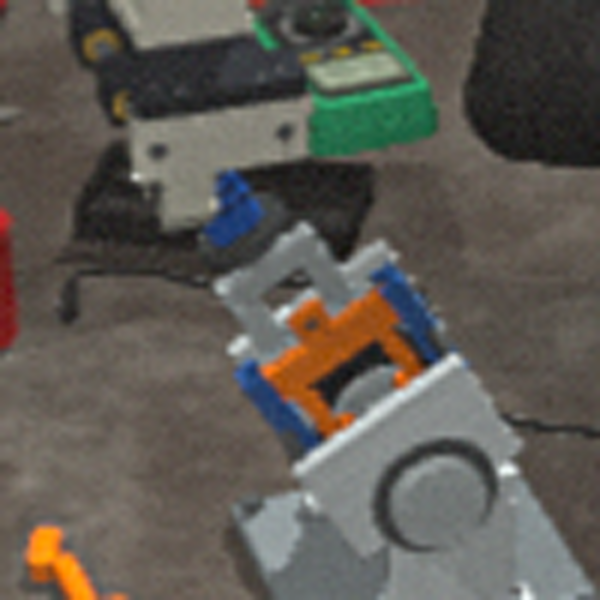

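>>> {"op": "step_arm", "data": {
  "series": [
    [0, 0.03, 0.004, -0.052, 0],
    [0, 0.03, 0.004, -0.052, 0],
    [0, 0.03, 0.004, -0.052, 0],
    [0, 0, 0, 0, 0]
  ]
}}

```text
time: 15.3
tool_pos: [0.5531, 0.0693, 0.2404]
tool_rot: [3.141, -0.0, -3.009]
contact_force: [-0.2, -0.8, -2.3]
opening: 0.0238
```

>>> {"op": "step_arm", "data": {
  "series": [
    [0, 0.03, 0.004, -0.052, 0],
    [0, 0, 0, 0, 0]
  ]
}}

```text
time: 15.5
tool_pos: [0.5538, 0.0694, 0.2391]
tool_rot: [3.141, -0.0, -3.009]
contact_force: [-1.0, -0.4, -2.5]
opening: 0.0237
```

>>> {"op": "step_arm", "data": {
  "series": [
    [0, 0.03, 0.004, -0.052, 0],
    [0, 0, 0, 0, 0]
  ]
}}

```text
time: 15.7
tool_pos: [0.5546, 0.0695, 0.2378]
tool_rot: [3.141, -0.0, -3.009]
contact_force: [-0.5, 0.1, -3.3]
opening: 0.0234
```

>>> {"op": "step_arm", "data": {
  "series": [
    [0, 0.03, 0.004, -0.052, 0],
    [0, 0, 0, 0, 0]
  ]
}}

```text
time: 15.9
tool_pos: [0.5556, 0.0696, 0.2371]
tool_rot: [-3.142, 0.001, -3.009]
contact_force: [-0.6, -0.4, -0.1]
opening: 0.0238
```

>>> {"op": "step_arm", "data": {
  "series": [
    [0, 0.03, 0.004, -0.052, 0],
    [0, 0, 0, 0, 0]
  ]
}}

```text
time: 16.1
tool_pos: [0.5562, 0.0697, 0.2358]
tool_rot: [-3.142, 0.001, -3.009]
contact_force: [-2.7, 0.3, 3.4]
opening: 0.0238
```

>>> {"op": "step_arm", "data": {
  "series": [
    [0, 0.03, 0.004, -0.052, 0],
    [0, 0, 0, 0, 0]
  ]
}}

```text
time: 16.3
tool_pos: [0.5567, 0.0698, 0.2344]
tool_rot: [-3.142, -0.0, -3.009]
contact_force: [-3.9, 0.5, 5.1]
opening: 0.0238
```

>>> {"op": "step_arm", "data": {
  "series": [
    [0, 0.03, 0.004, -0.052, 0],
    [0, 0.03, 0.004, -0.052, 0],
    [0, 0, 0, 0, 0]
  ]
}}

```text
time: 16.6
tool_pos: [0.5582, 0.07, 0.232]
tool_rot: [-3.142, -0.0, -3.009]
contact_force: [-4.5, -0.0, 5.6]
opening: 0.0238
```

>>> {"op": "step_arm", "data": {
  "series": [
    [0, 0.03, 0.004, -0.052, 0],
    [0, 0.03, 0.004, -0.052, 0],
    [0, 0, 0, 0, 0]
  ]
}}

```text
time: 16.9
tool_pos: [0.5597, 0.0702, 0.2292]
tool_rot: [-3.142, -0.0, -3.009]
contact_force: [-4.1, 0.1, 6.1]
opening: 0.0236
```

>>> {"op": "step_arm", "data": {
  "series": [
    [0, 0.03, 0.004, -0.052, 0],
    [0, 0.03, 0.004, -0.052, 0],
    [0, 0, 0, 0, 0]
  ]
}}

```text
time: 17.2
tool_pos: [0.5614, 0.0704, 0.2262]
tool_rot: [3.142, -0.0, -3.009]
contact_force: [-2.0, -0.4, 2.8]
opening: 0.0237
```

```bash
python3 rel.py s12
```

```text
17.25 [0.56136492 0.07037318 0.22615654] [ 3.14151318e+00 -7.82672858e-05 -3.00938480e+00] [-2.32041983 -1.25109204  1.8250077 ] 0.023632313184326934
clip x [-32.3  -1.4  28.1] y [-8.5 -3.8  1.8] z [50.3 58.4 75.6]
fork x [-28.5  -3.   21.5] y [-11.4  -3.8   5.6] z [ 79.3 100.  127. ] 78.18863628816746
prongs inner -0.1636987151084253 0.19749656424973053 yslope 0.013212900827732665
```

View pics/s12_l.png

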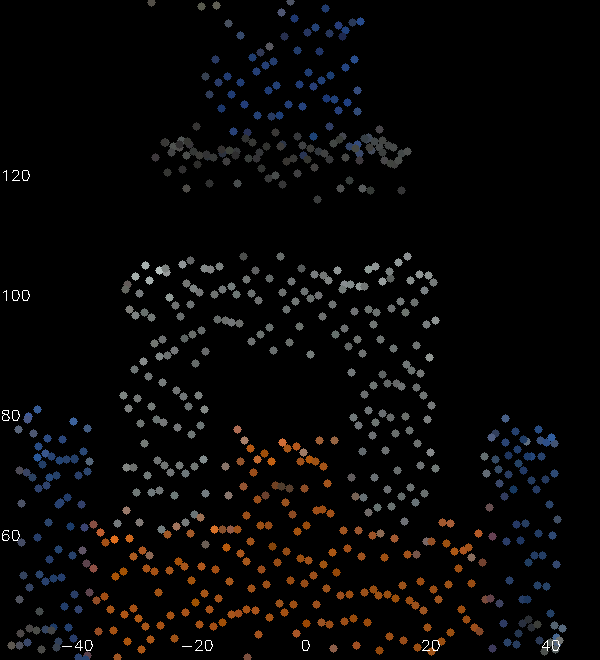

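>>> {"op": "step_arm", "data": {
  "series": [
    [0, 0.03, 0.004, -0.052, 0],
    [0, 0.03, 0.004, -0.052, 0],
    [0, 0.03, 0.004, -0.052, 0],
    [0, 0.03, 0.004, -0.052, 0],
    [0, 0, 0, 0, 0]
  ]
}}

```text
time: 17.75
tool_pos: [0.5645, 0.0708, 0.2204]
tool_rot: [3.141, -0.0, -3.009]
contact_force: [-0.1, 0.3, -2.8]
opening: 0.0236
```

>>> {"op": "step_arm", "data": {
  "series": [
    [0, 0.03, 0.004, -0.052, 0],
    [0, 0.03, 0.004, -0.052, 0],
    [0, 0.03, 0.004, -0.052, 0],
    [0, 0.03, 0.004, -0.052, 0],
    [0, 0, 0, 0, 0]
  ]
}}

```text
time: 18.25
tool_pos: [0.5673, 0.0712, 0.2154]
tool_rot: [3.141, -0.001, -3.009]
contact_force: [0.0, 1.1, -3.4]
opening: 0.0239
```

```bash
python3 rel.py s13
```

```text
18.3 [0.56729854 0.07120603 0.21555081] [ 3.14138832e+00 -5.15001017e-04 -3.00939960e+00] [-0.0263208   0.22567775 -2.32182511] 0.02391303097390933
clip x [-11.2  -3.8   5.1] y [-10.8  -3.2   3.7] z [50.9 58.7 65.5]
fork x [-28.4  -2.7  21. ] y [-11.1  -4.2   5. ] z [ 79.2  90.3 116.2] 78.11883623647043
prongs inner -0.10633936687750913 0.4023120016917276 yslope -0.026764218631305608
```

View pics/s13_l.png

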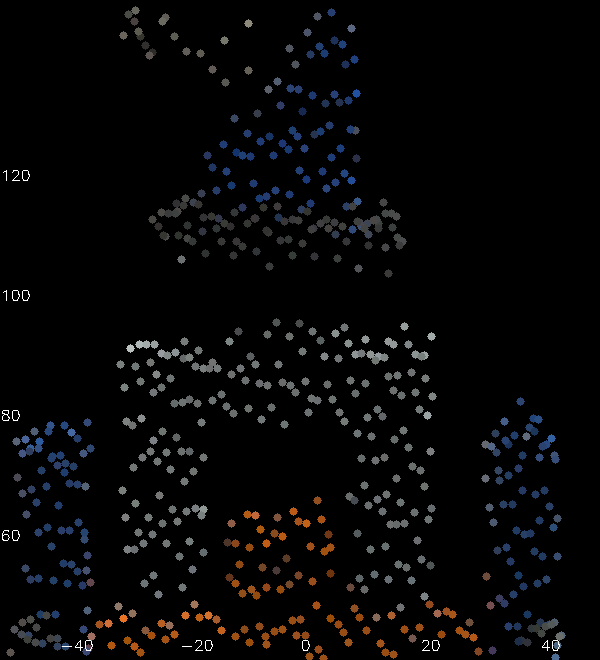

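>>> {"op": "step_arm", "data": {
  "series": [
    [0, 0.02, 0.003, -0.035, 0],
    [0, 0.02, 0.003, -0.035, 0],
    [0, 0.02, 0.003, -0.035, 0],
    [0, 0, 0, 0, 0]
  ]
}}

```text
time: 18.7
tool_pos: [0.5688, 0.0714, 0.2131]
tool_rot: [3.141, -0.0, -3.009]
contact_force: [-0.8, 0.3, -3.4]
opening: 0.0237
```

>>> {"op": "step_arm", "data": {
  "series": [
    [0, 0.02, 0.003, -0.035, 0],
    [0, 0.02, 0.003, -0.035, 0],
    [0, 0, 0, 0, 0]
  ]
}}

```text
time: 19.0
tool_pos: [0.5698, 0.0715, 0.2114]
tool_rot: [3.142, -0.0, -3.009]
contact_force: [0.2, 0.2, -2.2]
opening: 0.0236
```

```bash
python3 rel.py s14; sed -i 's/L\[...,2\]>40)&/L[...,2]>20)\&/; s/np.zeros((660/np.zeros((780/; s/650)/770)/' rel.py; python3 rel.py s14
```

```text
19.05 [0.5698514  0.07157674 0.21146434] [ 3.14147118e+00 -1.06587328e-04 -3.00938082e+00] [ 0.28782159  0.36141286 -3.17475302] 0.023712840402968116
clip x [-11.3  -4.    4.2] y [-6.2 -2.2  2.8] z [51.  54.4 57.3]
fork x [-27.5  -4.6  21.1] y [-11.3  -3.6   5.7] z [ 78.6  87.2 130. ] 78.04010549923075
prongs inner -0.6788274815562375 0.5181312734460719 yslope 0.005815169213722662
19.1 [0.56984463 0.0715688  0.21149538] [ 3.14149235e+00 -6.39445349e-05 -3.00937912e+00] [-0.60199531  0.66854893 -2.66394308] 0.023960423858021912
clip x [-11.4  -3.2   4.4] y [-8.1 -2.6  2.6] z [50.3 53.8 58. ]
fork x [-27.6  -1.6  21.1] y [-11.4  -4.3   5.1] z [ 78.5  87.  121.4] 78.03176390902173
prongs inner -0.312601300331745 0.6168960833812682 yslope 0.012193142509367804
```

View pics/s14_l.png

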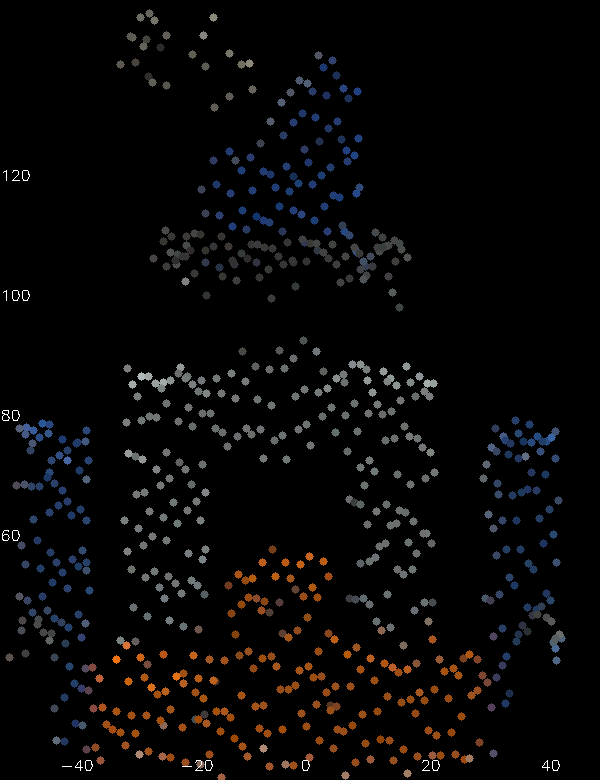

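>>> {"op": "step_arm", "data": {
  "series": [
    [0, 0.016, 0.002, -0.028, 0],
    [0, 0.016, 0.002, -0.028, 0],
    [0, 0, 0, 0, 0]
  ]
}}

```text
time: 19.4
tool_pos: [0.5706, 0.0717, 0.21]
tool_rot: [3.141, -0.0, -3.009]
contact_force: [0.4, -0.4, -2.2]
opening: 0.0236
```

>>> {"op": "step_arm", "data": {
  "series": [
    [0, 0.016, 0.002, -0.028, 0],
    [0, 0, 0, 0, 0]
  ]
}}

```text
time: 19.6
tool_pos: [0.5711, 0.0717, 0.2093]
tool_rot: [3.141, -0.0, -3.009]
contact_force: [-0.8, -0.0, -2.5]
opening: 0.0235
```

>>> {"op": "step_arm", "data": {
  "series": [
    [0, 0.016, 0.002, -0.028, 0],
    [0, 0, 0, 0, 0]
  ]
}}

```text
time: 19.8
tool_pos: [0.5715, 0.0718, 0.2088]
tool_rot: [3.142, 0.0, -3.009]
contact_force: [-0.3, -0.3, -2.3]
opening: 0.0235
```

>>> {"op": "step_arm", "data": {
  "series": [
    [0, 0.012, 0.0016, -0.02, 0],
    [0, 0, 0, 0, 0]
  ]
}}

```text
time: 20.0
tool_pos: [0.5718, 0.0718, 0.2086]
tool_rot: [-3.142, 0.001, -3.009]
contact_force: [-1.8, 0.2, -0.3]
opening: 0.024
```

>>> {"op": "step_arm", "data": {
  "series": [
    [0, 0.012, 0.0016, -0.02, 0],
    [0, 0, 0, 0, 0]
  ]
}}

```text
time: 20.2
tool_pos: [0.5723, 0.0719, 0.2082]
tool_rot: [3.142, 0.001, -3.009]
contact_force: [-1.6, 0.5, 2.5]
opening: 0.0234
```

>>> {"op": "step_arm", "data": {
  "series": [
    [0, 0.012, 0.0016, -0.02, 0],
    [0, 0, 0, 0, 0]
  ]
}}

```text
time: 20.4
tool_pos: [0.5723, 0.0719, 0.2082]
tool_rot: [-3.142, 0.001, -3.009]
contact_force: [-3.5, -0.9, 6.1]
opening: 0.0238
```

>>> {"op": "step_arm", "data": {
  "series": [
    [0, 0.012, 0.0016, -0.02, 0],
    [0, 0, 0, 0, 0]
  ]
}}

```text
time: 20.6
tool_pos: [0.5724, 0.0719, 0.2081]
tool_rot: [-3.141, 0.001, -3.009]
contact_force: [-6.4, 0.7, 9.8]
opening: 0.0235
```

>>> {"op": "step_arm", "data": {
  "series": [
    [0, 0.012, 0.0016, -0.02, 0],
    [0, 0, 0, 0, 0]
  ]
}}

```text
time: 20.8
tool_pos: [0.5725, 0.0719, 0.2081]
tool_rot: [-3.141, 0.0, -3.009]
contact_force: [-8.1, -1.2, 13.0]
opening: 0.0235
```

>>> {"op": "step_arm", "data": {
  "series": [
    [0, 0.008, 0.001, -0.014, 0],
    [0, 0, 0, 0, 0],
    [0, 0, 0, 0, 0],
    [0, 0, 0, 0, 0],
    [0, 0, 0, 0, 0]
  ]
}}

```text
time: 21.3
tool_pos: [0.5725, 0.0719, 0.2081]
tool_rot: [-3.141, 0.0, -3.009]
contact_force: [-9.2, -0.7, 15.1]
opening: 0.0235
```

```bash
python3 rel.py s15
```

```text
21.35 [0.57251973 0.07194006 0.20806662] [-3.14129110e+00  4.16887057e-04 -3.00918673e+00] [-10.02157556  -1.40189859  15.73347663] 0.023712538113597498
clip x [-10.   -1.1   5.9] y [-7.8 -1.6  4.3] z [50.4 53.9 55.9]
fork x [-25.6  -2.   21.6] y [-11.8  -4.6   5.8] z [ 78.2  85.2 127. ] 78.0218337386652
prongs inner -0.1704079314695498 0.7032971380981801 yslope 0.006096642770923216
```

View pics/s15.png

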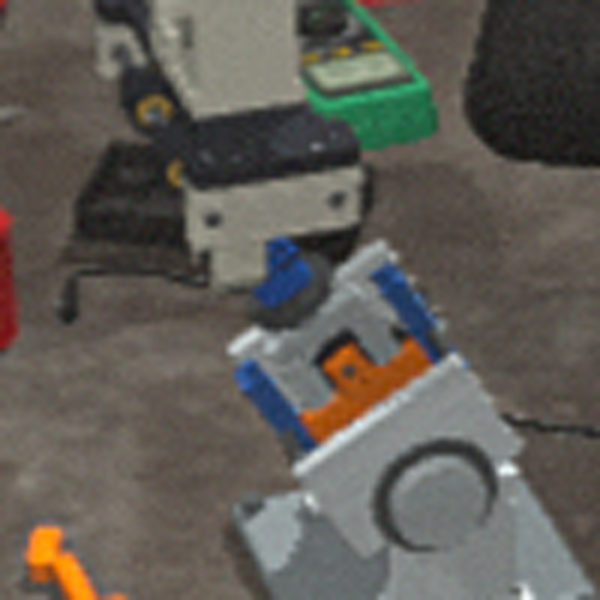

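View pics/s15_l.png

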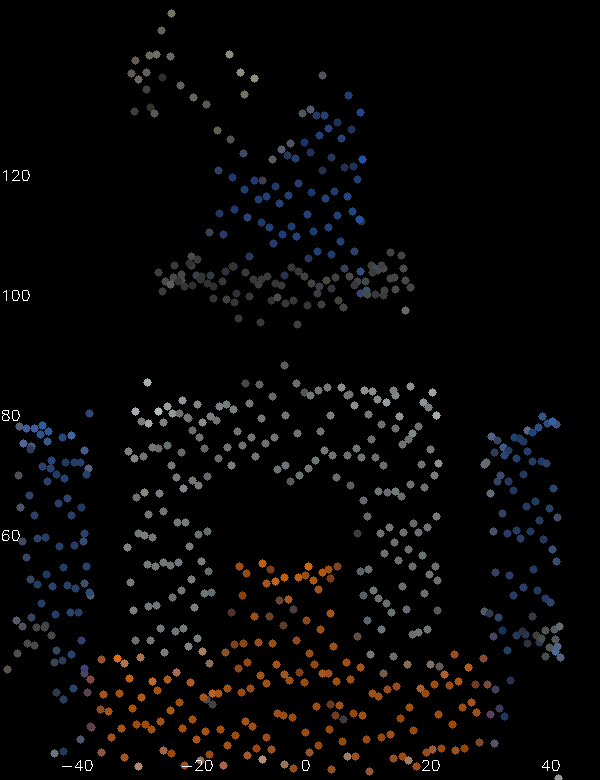

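>>> {"op": "step_arm", "data": {
  "series": [
    [0, -0.06, -0.008, 0.104, 0],
    [0, -0.1, -0.013, 0.173, 0],
    [0, -0.2, -0.026, 0.346, 0],
    [0, -0.2, -0.026, 0.346, 0],
    [0, -0.2, -0.026, 0.346, 0],
    [0, -0.2, -0.026, 0.346, 0],
    [0, -0.2, -0.026, 0.346, 0],
    [0, -0.2, -0.026, 0.346, 0],
    [0, 0, 0, 0.8, 0],
    [0, 0, 0, 0.4, 0],
    [0, 0, 0, 0, 0]
  ]
}}

```text
time: 22.45
tool_pos: [0.5398, 0.0676, 0.2965]
tool_rot: [-3.141, 0.004, -3.009]
contact_force: [0.4, -0.2, -3.5]
opening: 0.0238
```

```bash
python3 rel.py s16
python3 - <<'E'
from ff import *
s=sensors.observe();d=load('side');u,v,z,m=fork(d,s['tool_pos'],s['tool_rot'][2])
px=d['pixels'][m].astype(int);g=(px.max(1)-px.min(1)<20)&(z<-38)&(px.max(1)>80)
print(g.sum(),fit(u[g],z[g],30,(58,-85)))
E
```

```text
22.5 [0.53932363 0.06753778 0.29520983] [-3.14147759e+00  1.43928869e-03 -3.00943259e+00] [-0.21507023  0.46137435 -2.50591219] 0.023255385866278788
clip x [-9.9 -2.6  5.6] y [-4.5 -2.2  4.4] z [51.2 53.8 56.8]
fork x [-11.3  26.6  38.3] y [-7.6 -2.7  2.4] z [130.9 141.3 149.9] 78.59975082926942
203 (array([ 28.94431528,  59.28472554, -83.66275677]), np.float64(3.0767538668907175), np.float64(101.903879377623), np.float64(11.39012383970806))Traceback (most recent call last):
  File "rel.py", line 23, in <module>
    if len(P): print('prongs inner',P[P[:,0]<0][:,0].max(),P[P[:,0]>0][:,0].min(),'yslope',np.polyfit(F[:,0],F[:,1],1)[0])
                                    ~~~~~~~~~~~~~~~~~~~~^^
    return umr_maximum(a, axis, None, out, keepdims, initial, where)
ValueError: zero-size array to reduction operation maximum which has no identity
```

View pics/s16.png

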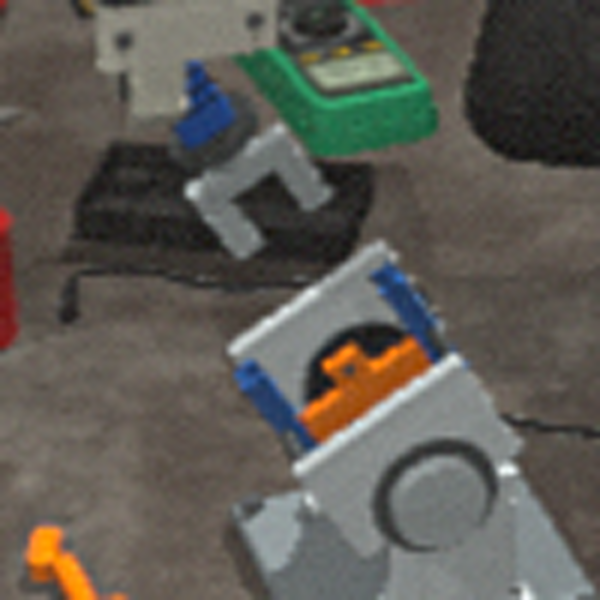

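View pics/s16_l.png

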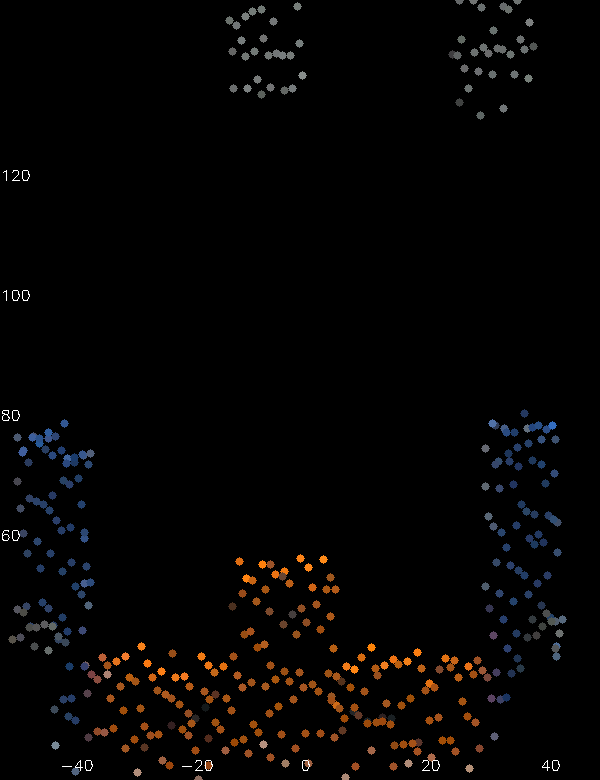

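Run:
```python
from h import *
s=sensors.observe();print(s['qpos'].round(3),s['tool_rot'])
d=load('top');W=cloud(d)
import numpy as np
d=load('w2') if False else pickle.load(open('w2.pkl','rb'));W=cloud(d)
# tall stuff near the parking area
m=(W[...,2]>.02)&(W[...,0]>.35)&(W[...,0]<.75)&(W[...,1]<-.24)&(W[...,1]>-.5)
P=(W[m]*100).round().astype(int);u,c=np.unique(P[:,:2],axis=0,return_counts=True);print(u[c>3].tolist()[:80])
cv2.imwrite('pics/w2.png',d['pixels'])
```

```text
[-0.017  0.342  1.382  0.     1.417 -1.719] [-3.14147759e+00  1.43928869e-03 -3.00943259e+00]
[[55, -24], [56, -25], [56, -24], [57, -25], [57, -24], [58, -31], [58, -30], [58, -25], [58, -24], [59, -31], [59, -30], [59, -29], [59, -28], [59, -26], [59, -25], [59, -24], [60, -31], [60, -30], [60, -29], [60, -28], [60, -27], [60, -25], [60, -24], [61, -30], [61, -29], [61, -28], [61, -27], [61, -26], [61, -25], [61, -24], [62, -29], [62, -26], [62, -25], [62, -24], [63, -30], [63, -29], [63, -24], [64, -30], [70, -34], [70, -33], [70, -32], [70, -31], [70, -30], [71, -35], [71, -34], [71, -33], [71, -32], [71, -31], [71, -30], [71, -29], [72, -35], [72, -34], [72, -33], [72, -32], [72, -31], [72, -30], [72, -29], [73, -35], [73, -34], [73, -33], [73, -32], [73, -31], [73, -30], [73, -29], [74, -35], [74, -34], [74, -33], [74, -32], [74, -31], [74, -30], [74, -29], [75, -35], [75, -34], [75, -33], [75, -32], [75, -31], [75, -30]]
```

View pics/w2.png

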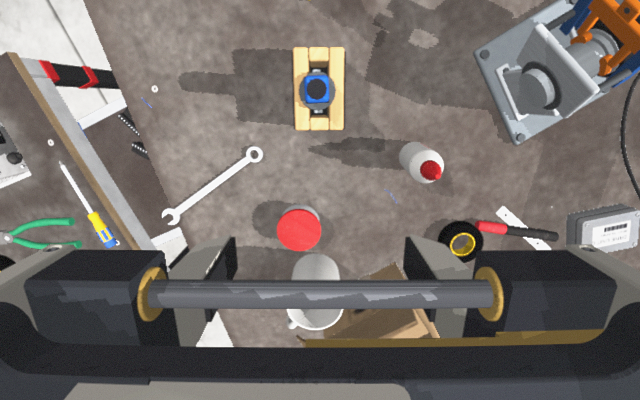

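Run:
```python
from h import *
C=np.array([.5617,-.2147]);e1=np.array([.915,-.4035]);e2=np.array([.4035,.915])
for f in('w1.pkl','w2.pkl'):
    W=cloud(pickle.load(open(f,'rb')));m=(W[...,2]>.015)&(abs(W[...,0]-.65)<.06)&(abs(W[...,1]+.11)<.06)
    P=W[m];D=P[:,:2]-C;print(len(P),P.min(0),P.max(0),(D@e1).min(),(D@e1).max(),(D@e2).min(),(D@e2).max())
```

```text
911 [ 0.68127553 -0.14512276  0.01510289] [ 0.70999028 -0.10015324  0.11473843] 0.07010784075397365 0.09723162714298235 0.1177203340330404 0.16372582203779767
3940 [ 0.64153964 -0.16999761  0.01530936] [ 0.70999863 -0.10495398  0.41481002] 0.05405716730771821 0.10690332775356788 0.0732235306809468 0.15816672304841906
```

>>> {"op": "step_arm", "data": {
  "series": [
    [0, 0.2, -0.3, 0.1, -1],
    [0, 0.2, -0.55, 0.1, -1],
    [0, 0.2, -0.55, 0.1, -1],
    [0, 0.2, -0.55, 0.1, -1],
    [0, 0.2, -0.55, 0.1, -1],
    [0, 0.2, -0.55, 0.1, -1],
    [0, 0.2, -0.55, 0.1, -1],
    [0, 0.2, -0.55, 0.1, -1],
    [0, 0.2, -0.55, 0, -1],
    [0, 0.2, -0.55, 0, -1],
    [0, 0.2, -0.55, 0, -1],
    [0, 0.2, -0.55, 0, -1]
  ]
}}

```text
time: 23.7
tool_pos: [0.599, -0.0917, 0.3132]
tool_rot: [-3.14, -0.002, 2.31]
contact_force: [-0.7, -0.4, -2.0]
opening: 0.0234
```

>>> {"op": "step_arm", "data": {
  "series": [
    [0, 0, 0, 0, -1],
    [0, 0, 0, 0, -1],
    [0, 0, 0, 0, -1],
    [0, 0, 0, 0, -1],
    [0, 0, 0, 0, -1],
    [0, 0, 0, 0, -1],
    [0, 0, 0, 0, -1],
    [0, 0, 0, 0, -1],
    [0, 0, 0, 0, -1],
    [0, 0, 0, 0, -1],
    [0, 0, 0, 0, -1],
    [0, 0, 0, 0, -1]
  ]
}}

```text
time: 24.9
tool_pos: [0.5989, -0.0911, 0.3132]
tool_rot: [-3.139, -0.0, 1.351]
contact_force: [1.0, 0.4, -2.6]
opening: 0.0237
```

>>> {"op": "step_arm", "data": {
  "series": [
    [0, 0, 0, 0, -1],
    [0, 0, 0, 0, -1],
    [0, 0, 0, 0, -0.5],
    [0, 0, 0, 0, 0],
    [0, 0, 0, 0, 0]
  ]
}}

```text
time: 25.4
tool_pos: [0.599, -0.0911, 0.3138]
tool_rot: [-3.14, 0.0, 1.155]
contact_force: [0.4, -0.5, -2.9]
opening: 0.0239
```

```bash
python3 look.py s17; python3 -c "
from h import *
print(sensors.observe()['qpos'])"
```

```text
25.45 [ 0.59904692 -0.0911358   0.31403215] [-3.14060089e+00  1.17081635e-04  1.15486530e+00] [-0.36563511 -0.94038624 -3.46742746] 0.023697613639598866
193 (array([ 26.2568579 ,  59.88868938, -82.53120011]), np.float64(5.821670701593963), np.float64(100.51013287019818), np.float64(17.197886402100877))
[-2.77409123e-01  4.58359840e-01  1.15268552e+00  2.09985708e-05
  1.53154573e+00  1.38521126e-01]
```

View pics/s17.png

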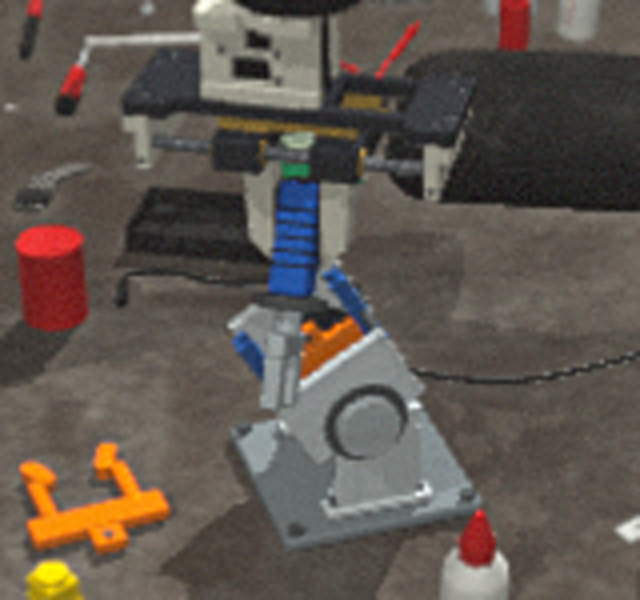

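>>> {"op": "step_arm", "data": {
  "series": [
    [0, 0, 0, -0.6, 0],
    [0, 0, 0, -1, 0],
    [0, 0, 0, -1, 0],
    [0, 0, 0, -1, 0],
    [0, 0, 0, -1, 0],
    [0, 0, 0, -1, 0],
    [0, 0, 0, -1, 0],
    [0, 0, 0, -0.6, 0],
    [0, 0, 0, -0.4, 0],
    [0, 0, 0, 0, 0],
    [0, 0, 0, 0, 0]
  ],
  "squeeze": 20
}}

```text
time: 26.55
tool_pos: [0.5996, -0.0913, 0.1253]
tool_rot: [3.141, -0.0, 1.154]
contact_force: [-0.1, -1.0, -1.6]
opening: 0.0239
```

```bash
python3 look.py s18
```

```text
26.6 [ 0.59981032 -0.09137253  0.12576453] [ 3.13958908e+00 -2.46418062e-04  1.15398427e+00] [-0.10059915  0.97851351 -2.9503534 ] 0.024111774998165785
218 (array([ 31.26224612,  61.91761985, -82.20847639]), np.float64(13.342237574660729), np.float64(102.40440398296518), np.float64(10.264661874071578))
```

View pics/s18.png

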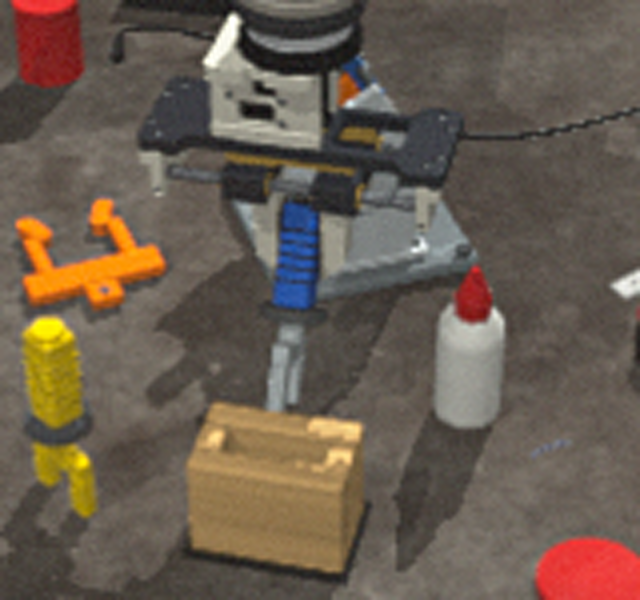

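>>> {"op": "step_arm", "data": {
  "series": [
    [0, -0.13, -0.293, 0, 0],
    [0, -0.13, -0.293, 0, 0],
    [0, -0.08, -0.183, 0, 0],
    [0, -0.08, -0.183, 0, 0],
    [0, -0.08, -0.183, 0, 0]
  ]
}}

```text
time: 27.1
tool_pos: [0.5871, -0.1195, 0.1255]
tool_rot: [3.14, -0.002, 1.153]
contact_force: [1.6, 4.2, -0.5]
opening: 0.0238
```

>>> {"op": "step_arm", "data": {
  "series": [
    [0, -0.08, -0.183, 0, 0],
    [0, -0.08, -0.183, 0, 0],
    [0, -0.08, -0.183, 0, 0]
  ]
}}

```text
time: 27.4
tool_pos: [0.5805, -0.1336, 0.1248]
tool_rot: [3.141, -0.0, 1.154]
contact_force: [1.4, 4.4, -0.9]
opening: 0.0237
```

```bash
python3 look.py s19
```

```text
27.45 [ 0.58021816 -0.13430124  0.12471502] [3.14158129e+00 3.33811581e-04 1.15336742e+00] [ 1.52243938  1.79342198 -1.17422129] 0.024066129503506114
101 (array([ 37.67446661,  35.65259464, -88.93705556]), np.float64(18.413957675585777), np.float64(92.18327395317297), np.float64(-26.13716434023284))
```

View pics/s19.png

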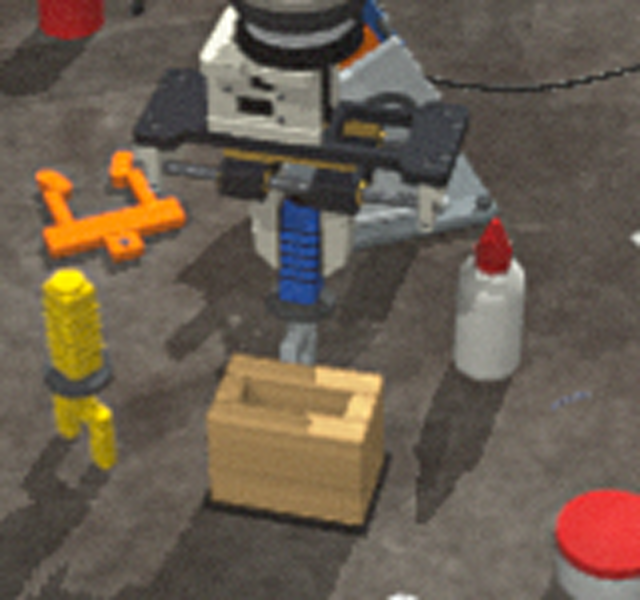

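>>> {"op": "step_arm", "data": {
  "series": [
    [0, -0.08, -0.183, 0, 0],
    [0, -0.04, -0.09, 0, 0],
    [0, 0, 0, 0, 0]
  ]
}}

```text
time: 27.75
tool_pos: [0.5774, -0.1406, 0.1246]
tool_rot: [-3.141, 0.0, 1.153]
contact_force: [0.8, 1.3, -1.7]
opening: 0.0242
```

>>> {"op": "step_arm", "data": {
  "series": [
    [0, -0.04, -0.09, 0, 0],
    [0, -0.04, -0.09, 0, 0],
    [0, 0, 0, 0, 0]
  ]
}}

```text
time: 28.05
tool_pos: [0.5755, -0.1449, 0.1247]
tool_rot: [-3.142, 0.0, 1.154]
contact_force: [1.4, 2.8, -0.7]
opening: 0.024
```

>>> {"op": "step_arm", "data": {
  "series": [
    [0, -0.04, -0.09, 0, 0],
    [0, 0, 0, 0, 0]
  ]
}}

```text
time: 28.25
tool_pos: [0.5745, -0.1471, 0.1247]
tool_rot: [-3.142, 0.0, 1.154]
contact_force: [1.0, 2.5, -1.5]
opening: 0.0239
```

>>> {"op": "step_arm", "data": {
  "series": [
    [0, -0.04, -0.09, 0, 0],
    [0, 0, 0, 0, 0]
  ]
}}

```text
time: 28.45
tool_pos: [0.5735, -0.1494, 0.1247]
tool_rot: [3.142, 0.0, 1.154]
contact_force: [1.5, 3.4, -0.9]
opening: 0.0241
```

>>> {"op": "step_arm", "data": {
  "series": [
    [0, -0.04, -0.09, 0, 0],
    [0, 0, 0, 0, 0]
  ]
}}

```text
time: 28.65
tool_pos: [0.5725, -0.1516, 0.1247]
tool_rot: [3.142, 0.0, 1.154]
contact_force: [0.5, 3.2, -2.0]
opening: 0.024
```

```bash
python3 look.py s20
python3 - <<'E'
from h import *
d=snap('wrist');cv2.imwrite('pics/w20.png',d['pixels'])
E
```

```text
28.7 [ 0.57252448 -0.15159998  0.12467042] [-3.14158312e+00  3.04019784e-04  1.15368628e+00] [ 0.70484276  2.85359302 -1.21085551] 0.02412622644093312
103 (array([ 46.20815162,  25.3275936 , -92.44511243]), np.float64(28.63158245362865), np.float64(82.25870362194229), np.float64(-49.204588070652086))
```

View pics/s20.png

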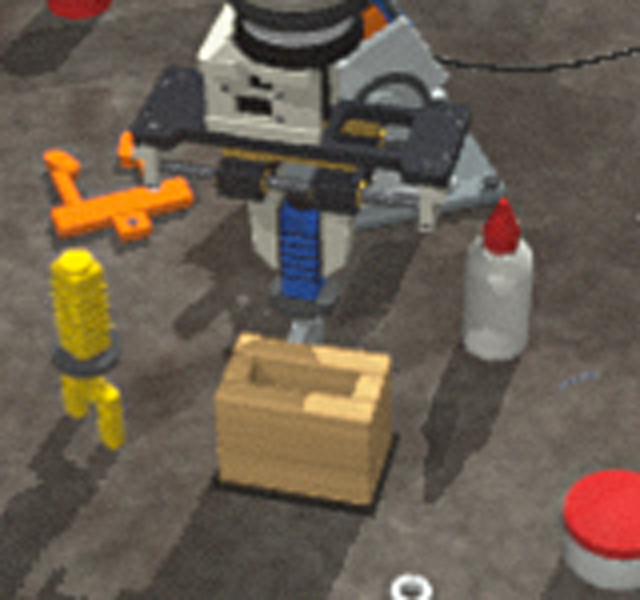

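View pics/w20.png

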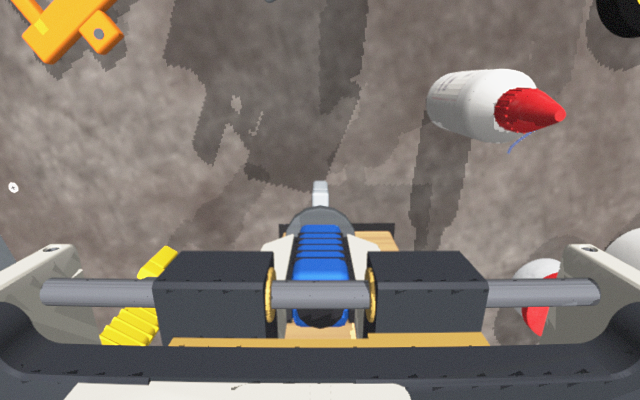

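>>> {"op": "step_arm", "data": {
  "series": [
    [0, -0.04, -0.09, 0, 0],
    [0, 0, 0, 0, 0]
  ]
}}

```text
time: 28.95
tool_pos: [0.5715, -0.1538, 0.1247]
tool_rot: [3.142, 0.0, 1.154]
contact_force: [1.1, 2.2, -1.1]
opening: 0.0236
```

>>> {"op": "step_arm", "data": {
  "series": [
    [0, -0.02, -0.045, 0, 0],
    [0, 0, 0, 0, 0]
  ]
}}

```text
time: 29.15
tool_pos: [0.5711, -0.1548, 0.1247]
tool_rot: [3.142, 0.0, 1.154]
contact_force: [1.0, 3.9, -0.3]
opening: 0.024
```

>>> {"op": "step_arm", "data": {
  "series": [
    [0, -0.02, -0.045, 0, 0],
    [0, 0, 0, 0, 0]
  ]
}}

```text
time: 29.35
tool_pos: [0.5706, -0.156, 0.1247]
tool_rot: [3.142, 0.0, 1.154]
contact_force: [1.4, 3.4, -0.6]
opening: 0.0241
```

>>> {"op": "step_arm", "data": {
  "series": [
    [0, -0.02, -0.045, 0, 0],
    [0, 0, 0, 0, 0]
  ]
}}

```text
time: 29.55
tool_pos: [0.5701, -0.157, 0.1247]
tool_rot: [3.142, -0.0, 1.154]
contact_force: [1.3, 3.6, -0.2]
opening: 0.0238
```

>>> {"op": "step_arm", "data": {
  "series": [
    [0, -0.02, -0.045, 0, 0],
    [0, 0, 0, 0, 0]
  ]
}}

```text
time: 29.75
tool_pos: [0.5697, -0.1579, 0.1248]
tool_rot: [3.141, -0.001, 1.154]
contact_force: [1.5, 5.2, -0.0]
opening: 0.0237
```

Run:
```python
from h import *
d=snap('wrist');cv2.imwrite('pics/w21.png',cv2.resize(d['pixels'][150:350,220:420],None,fx=3,fy=3));s=sensors.observe()
print(s['contact_force'])
W=cloud(d);g=s['tool_pos'];a=s['tool_rot'][2];h=-np.array([np.cos(a),np.sin(a),0]);n=np.array([-h[1],h[0],0])
D=W-g-[0,0,.002];u=D@h*1000;v=D@n*1000;z=D[...,2]*1000
hs=cv2.cvtColor(d['pixels'],cv2.COLOR_BGR2HSV);b=(hs[...,0]>100)&(hs[...,0]<125)&(hs[...,1]>120)&(abs(v)<12)&(abs(u)<40)&(z<45)&(z>-60)
f=b&(abs(v)<9)
for lo in range(-40,40,5):
    k=f&(z>=lo)&(z<lo+5)
    if k.sum()>5: print(lo,k.sum(),np.percentile(u[k],[2,50,98]).round(1))
```

```text
[ 1.61885426  5.58078739 -0.09422155]
-40 30 [-12.  -11.6 -11.2]
-35 58 [-13.4 -13.  -12.5]
-30 105 [-13.4 -13.  -12.6]
-25 117 [-13.6 -13.  -12.6]
-20 126 [-13.4 -12.9 -12.3]
-15 137 [-13.5 -12.9 -12.4]
-10 153 [-13.5 -12.9 -12.4]
-5 163 [-13.4 -12.8 -12.2]
0 167 [-13.4 -12.8 -12.2]
5 209 [-13.4 -12.8 -12.2]
10 214 [-13.3 -12.7 -12.1]
15 247 [-13.2 -12.6 -11.9]
20 293 [-13.2 -12.5 -11.6]
25 283 [-12.9 -11.7  11.6]
30 7 [4.2 6.7 8. ]
```

View pics/w21.png

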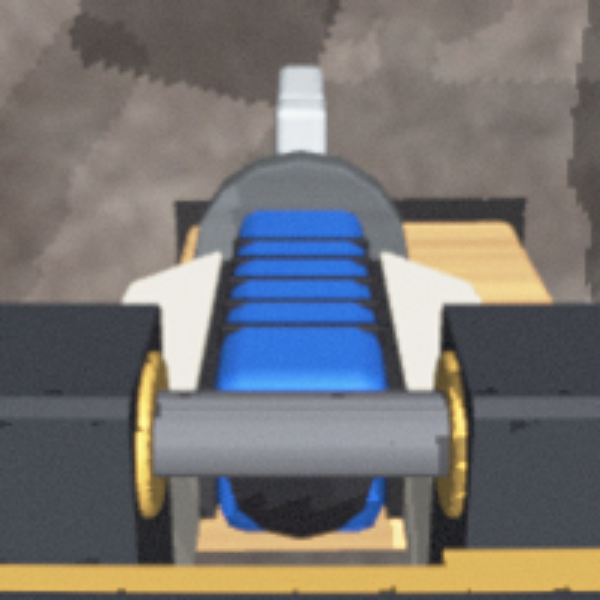

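>>> {"op": "step_arm", "data": {
  "series": [
    [0, 0.2, 0.45, 0, 0],
    [0, 0.3, 0.7, 0, 0],
    [0, 0.2, 0.45, 0.4, 0],
    [0, 0, 0, 1, 0],
    [0, 0, 0, 1, 0],
    [0, 0, 0, 1, 0],
    [0, 0, 0, 0.6, 0],
    [0, 0, 0, 0, 0]
  ],
  "squeeze": 40
}}

```text
time: 30.6
tool_pos: [0.5883, -0.1184, 0.2279]
tool_rot: [3.136, 0.0, 1.154]
contact_force: [0.2, 0.2, -2.4]
opening: 0.0237
```

>>> {"op": "step_arm", "data": {
  "series": [
    [0, 0, 0, 0, 1],
    [0, 0, 0, 0, 1],
    [0, 0, 0, 0, 1],
    [0, 0, 0, 0, 1],
    [0, 0, 0, 0, 1],
    [0, 0, 0, 0, 1],
    [0, 0, 0, 0, 1],
    [0, 0, 0, 0, 1],
    [0, 0, 0, 0, 1],
    [0, 0, 0, 0, 1]
  ]
}}

```text
time: 31.6
tool_pos: [0.5866, -0.1179, 0.2236]
tool_rot: [-3.14, -0.001, 1.957]
contact_force: [0.3, 0.0, -3.3]
opening: 0.0239
```

>>> {"op": "step_arm", "data": {
  "series": [
    [0, 0, 0, 0, 1],
    [0, 0, 0, 0, 1],
    [0, 0, 0, 0, 1],
    [0, 0, 0, 0, 1],
    [0, 0, 0, 0, 1],
    [0, 0, 0, 0, 1],
    [0, 0, 0, 0, 1],
    [0, 0, 0, 0, 1],
    [0, 0, 0, 0, 1],
    [0, 0, 0, 0, 0.66],
    [0, 0, 0, 0, 0]
  ]
}}

```text
time: 32.7
tool_pos: [0.5867, -0.118, 0.2237]
tool_rot: [-3.141, -0.002, 2.727]
contact_force: [0.3, -0.4, -2.9]
opening: 0.024
```

>>> {"op": "step_arm", "data": {
  "series": [
    [0, -0.2, -0.78, 0, 0],
    [0, -0.2, -0.78, 0, 0],
    [0, -0.2, -0.78, 0, 0],
    [0, -0.2, -0.78, 0, 0],
    [0, -0.19, -0.78, 0, 0],
    [0, 0, 0, 0, 0],
    [0, 0, 0, 0, 0]
  ]
}}

```text
time: 33.4
tool_pos: [0.5622, -0.2155, 0.2242]
tool_rot: [3.141, -0.001, 2.725]
contact_force: [-0.9, 0.1, -2.6]
opening: 0.0238
```

```bash
python3 look.py s22
python3 - <<'E'
from h import *
d=snap('wrist');s=sensors.observe();cv2.imwrite('pics/w22.png',d['pixels'])
W=cloud(d);g=s['tool_pos'];a=s['tool_rot'][2];h=-np.array([np.cos(a),np.sin(a),0]);n=np.array([-h[1],h[0],0])
D=W-g-[0,0,.002];u=D@h*1000;v=D@n*1000;z=D[...,2]*1000
hs=cv2.cvtColor(d['pixels'],cv2.COLOR_BGR2HSV);b=(hs[...,0]>100)&(hs[...,0]<125)&(hs[...,1]>120)&(abs(v)<9)&(abs(u)<40)
for lo in range(-40,30,10):
    k=b&(z>=lo)&(z<lo+10)
    if k.sum()>5: print(lo,k.sum(),np.percentile(u[k],[2,50,98]).round(1))
r=(abs(W[...,2]-.072)<.004)&(np.hypot(W[...,0]-.5617,W[...,1]+.2147)<.08)
print(r.sum(),'stand in tool frame u',np.percentile(u[r],[1,99]),'v',np.percentile(v[r],[1,99]))
E
```

```text
33.45 [ 0.56235782 -0.2149895   0.22428888] [ 3.14107207e+00 -8.73133289e-04  2.72578117e+00] [ 0.88591616  0.7527619  -2.19072901] 0.02374748656950434
276 (array([   1.09543703,    0.38886413, -101.83119695]), np.float64(4.163247484818525), np.float64(101.82002028663382), np.float64(-1.5579972430009303))
-40 68 [-13.1 -12.8 -12. ]
-30 212 [-13.2 -12.7 -12.2]
-20 265 [-13.1 -12.7 -12.1]
-10 294 [-13.2 -12.6 -11.9]
0 363 [-13.1 -12.5 -11.9]
10 426 [-13.  -12.4 -11.8]
20 581 [-12.9 -12.   11. ]
3187 stand in tool frame u [-48.76278022  23.21524481] v [-30.11347514  28.81537108]
```

View pics/s22.png

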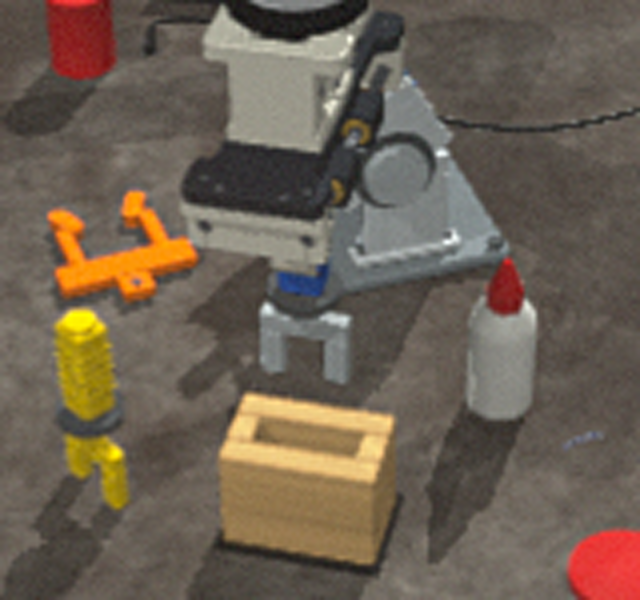

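View pics/w22.png

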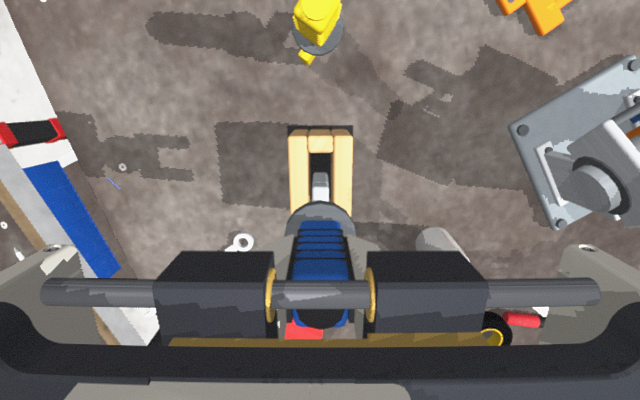

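>>> {"op": "step_arm", "data": {
  "series": [
    [0, 0, 0, -0.6, 0],
    [0, 0, 0, -0.8, 0],
    [0, 0, 0, -0.5, 0],
    [0, 0, 0, -0.5, 0],
    [0, 0, 0, 0, 0]
  ]
}}

```text
time: 34.0
tool_pos: [0.5617, -0.2148, 0.1628]
tool_rot: [3.141, -0.003, 2.727]
contact_force: [-0.7, 0.4, -2.2]
opening: 0.0238
```

>>> {"op": "step_arm", "data": {
  "series": [
    [0, 0, 0, -0.5, 0],
    [0, 0, 0, -0.5, 0],
    [0, 0, 0, -0.5, 0],
    [0, 0, 0, -0.24, 0],
    [0, 0, 0, 0, 0],
    [0, 0, 0, 0, 0]
  ]
}}

```text
time: 34.6
tool_pos: [0.5625, -0.2157, 0.1213]
tool_rot: [3.141, 0.0, 2.727]
contact_force: [0.0, 0.4, -2.7]
opening: 0.0241
```

Inserted without contact; lower the last few mm until the collar seats.

>>> {"op": "step_arm", "data": {
  "series": [
    [0, 0, 0, -0.08, 0],
    [0, 0, 0, -0.06, 0],
    [0, 0, 0, 0, 0]
  ],
  "squeeze": 15
}}

```text
time: 34.9
tool_pos: [0.5624, -0.2156, 0.1178]
tool_rot: [3.142, 0.0, 2.727]
contact_force: [-0.3, -0.5, -3.0]
opening: 0.0236
```

>>> {"op": "step_arm", "data": {
  "series": [
    [0, 0, 0, -0.04, 0],
    [0, 0, 0, 0, 0]
  ]
}}

```text
time: 35.1
tool_pos: [0.5624, -0.2156, 0.1167]
tool_rot: [3.141, 0.0, 2.727]
contact_force: [0.1, 0.8, -1.8]
opening: 0.0238
```

Nearly seated; open and let it settle.

>>> {"op": "step_arm", "data": {
  "series": [
    [1, 0, 0, 0, 0],
    [1, 0, 0, 0, 0],
    [1, 0, 0, 0, 0],
    [1, 0, 0, 0, 0],
    [1, 0, 0, 0, 0],
    [1, 0, 0, 0, 0],
    [1, 0, 0, 0, 0]
  ]
}}

```text
time: 35.8
tool_pos: [0.5624, -0.2156, 0.1167]
tool_rot: [3.141, -0.0, 2.727]
contact_force: [-0.3, 0.8, 0.6]
opening: 0.0752
```

>>> {"op": "step_arm", "data": {
  "series": [
    [1, 0, 0, 0.4, 0],
    [1, 0, 0, 0.8, 0],
    [1, 0, 0, 1, 0],
    [1, 0, 0, 1, 0],
    [1, 0, 0, 1, 0],
    [1, 0, 0, 1, 0],
    [1, -0.8, 0, 1, 0],
    [1, -1, 0, 0.5, 0],
    [1, -1, 0, 0, 0],
    [1, -1, 0, 0, 0],
    [1, -0.5, 0, 0, 0],
    [1, 0, 0, 0, 0]
  ]
}}

```text
time: 37.0
tool_pos: [0.4541, -0.2157, 0.2852]
tool_rot: [-3.142, 0.001, 2.726]
contact_force: [0.5, 0.6, -0.1]
opening: 0.092
```

Run:
```python
from ov import *
s=sensors.observe();print(s['time'],s['tool_pos'],s['contact_force'],s['opening'])
d=snap('side');p=[.6537,.0811,.132]
overlay(d,p,'pics/f_s.png',(165,325,240,400),3.7)
W=cloud(d);A,R=frame(p);L=(W-A)@R*1000
hs=cv2.cvtColor(d['pixels'],cv2.COLOR_BGR2HSV);o=(hs[...,0]<20)&(hs[...,1]>150)&(abs(L[...,0])<50)&(abs(L[...,1])<25)&(L[...,2]>20)&(L[...,2]<100)
print('clip z',np.percentile(L[o][:,2],[2,50,98]),'x',np.percentile(L[o][:,0],[2,50,98]))
m,_=masks(d);b=W[m&(np.hypot(W[...,0]-.562,W[...,1]+.215)<.04)];print('handle',b.mean(0),np.percentile(b,[2,98],axis=0))
k=b[:,2]; print(np.polyfit(k,b[:,0],1)[0],np.polyfit(k,b[:,1],1)[0])
for q in('side.pkl',): pass
```

```text
37.0 [ 0.45412412 -0.21567238  0.2851656 ] [ 0.52613309  0.58190279 -0.10347364] 0.09204949086908479
clip z [22.17953347 34.73669801 56.3585111 ] x [-31.43852363  -1.25931204  29.02121092]
handle [ 0.56093831 -0.22569184  0.11860001] [[ 0.54872766 -0.23264267  0.08528669]
 [ 0.57551372 -0.21526115  0.14659806]]
0.030525864229293445 0.05106776300679702
```

View pics/f_s.png

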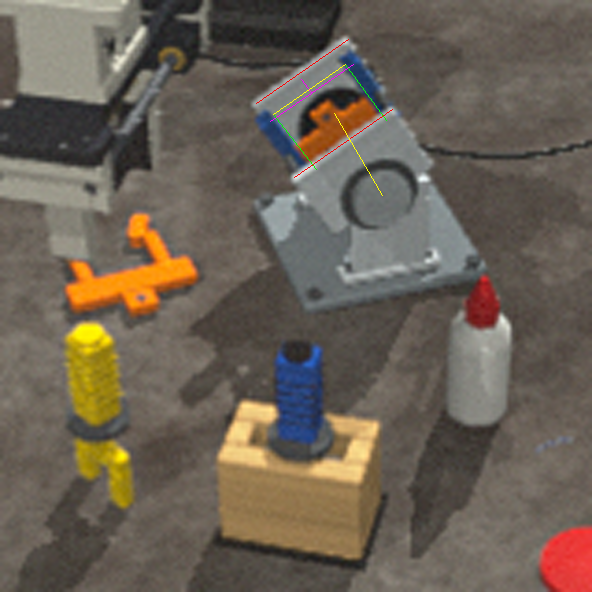

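```bash
python3 -c "
from cell import hand_in
print(hand_in())"
```

```text
the job is handed in; nothing more can be done
None
```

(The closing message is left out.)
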